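# Load the bottle crate and hold it pressed against the sprung fence

## Task

Stand the two small amber bottles with black caps upright in the two empty end cells of the blue crate, one in each, leaving the red-capped vial in the middle cell where it is. Then push on the crate's near side to slide it along its cradle against the sprung black fence plate, and press it there squarely and steadily with about 6 N so that the plate's red pointers stand over the green marks; never drive the plate to the end of its travel. Finish like that, still pressing, so that a colleague can do up the clamps, and leave the other things on the bench alone.

Things in the scene. Friction and masses are not known exactly. Their poses are not given: they have to be found in the camera images.
- amber_a: Small amber glass bottle with black cap, 33 mm across, 58 mm tall (it can be gripped as a plain round of 33 mm up to 49 mm above its underside), about 60 g. Origin: centre of its underside, z up. Stands loose on the worktop at the start. The two amber bottles are interchangeable.
- amber_b: The other amber bottle, same look, size and origin as amber_a.
- red_vial: Red-capped amber vial, 27 mm across, 45 mm tall, standing in the crate's middle cell, where it stays. Origin: centre of its underside.
- crate: Loose blue crate, 50 (x) x 142 (y) x 22 mm high, about 220 g, walls and floor 4 mm; three cells 42 mm square in a row, centres at y = +46, 0, -46 mm. Origin: centre of its underside. +x faces the fence plate; push on its -x side. Starts on the cradle's base plate between the rails, 17 to 34 mm short of the plate, and slides along +x with some friction (1.5 to 4 N when loaded).
- cell_left (a point): Centre of the empty end cell on the crate's +y side, at the level of the crate's rim; the cell floor is 18 mm below.
- cell_right (a point): Centre of the empty end cell on the crate's -y side, at the level of the crate's rim; the cell floor is 18 mm below.
- push_face (a point): Centre of the crate's near outer side (its -x side), half way up it: 19 mm above the worktop, 11 mm above the cradle's base plate.
- cradle: Fixed aluminium cradle: base plate 136 x 172 x 8 mm and two side rails, tops 20 mm above the worktop, inner faces at y = +-73 mm, 10 mm wide; both begin at x = -88 mm. Origin: on the worktop, midway between the rails, under the fence plate's face at rest; +x is the pushing direction, away from the robot, z up. Green marks on the rails at x = 11 to 21 mm.
- fence: Fixed grey block at the far end of the cradle (its front 31 mm beyond the cradle's origin in x, top 34 mm above the worktop) that carries the sprung press plate. Same origin and axes as the cradle.
- press_plate (a joint): Travel of the black press plate (its face 50 mm wide, 9 to 31 mm above the worktop; a bar behind it bears a red pointer over each rail): 0 m at rest, grows as it is pushed along the cradle's +x, hard end at 0.022 m. Spring 500 N/m: 6.5 N at 0.013 m. The pointers stand over the green marks from 0.008 to 0.018 m.
- plate_face (a point): Centre of the press plate's face, 20 mm above the worktop; moves with the plate.
- white_bottle: White bottle with blue cap, 64 mm across, 160 mm tall, standing behind the cradle; bystander. Origin: centre of underside.
- glass_beaker: Clear beaker, 69 mm across, 80 mm tall; bystander. Origin: centre of underside.
- white_jar: White jar, 56 mm across, 62 mm tall; bystander. Origin: centre of underside.

How it is judged (in metres and radians):
On the way:
1. both amber bottles stand released in the end cells, one in each, the vial in the middle, before the crate is pressed on the plate (plate pushed in less than 4 mm) (((x of amber_a in the frame of crate between -0.01 and 0.01 m and y of amber_a in the frame of crate between 0.036 and 0.056 m and z of each of amber_a, amber_b in the frame of crate below 0.008 m and angle between each of amber_a, amber_b's own z axis and vertical below 0.25 rad and x of amber_b in the frame of crate between -0.01 and 0.01 m and y of amber_b in the frame of crate between -0.056 and -0.036 m) or (x of amber_a in the frame of crate between -0.01 and 0.01 m and y of amber_a in the frame of crate between -0.056 and -0.036 m and z of each of amber_a, amber_b in the frame of crate below 0.008 m and angle between each of amber_a, amber_b's own z axis and vertical below 0.25 rad and x of amber_b in the frame of crate between -0.01 and 0.01 m and y of amber_b in the frame of crate between 0.036 and 0.056 m)) and x of red_vial in the frame of crate between -0.01 and 0.01 m and y of red_vial in the frame of crate between -0.01 and 0.01 m and z of red_vial in the frame of crate below 0.008 m and angle between red_vial's own z axis and vertical below 0.25 rad and contact force between the fingers and amber_a below 0.3 N and contact force between the fingers and amber_b below 0.3 N and value of joint press_plate below 0.004 m), for 0.2 s.
At the end, for the whole second after the job is handed in: One amber bottle stands upright in each end cell and the vial in the middle one (within 10 mm of its centre, on the floor, fingers off the bottles); the robot keeps the crate, still and square (0.06 rad), pressed on the fence plate with 3 to 11 N, plate pushed in 8 to 18 mm throughout the last s (((x of amber_a in the frame of crate between -0.01 and 0.01 m and y of amber_a in the frame of crate between 0.036 and 0.056 m and z of each of amber_a, amber_b in the frame of crate below 0.008 m and angle between each of amber_a, amber_b's own z axis and vertical below 0.25 rad and x of amber_b in the frame of crate between -0.01 and 0.01 m and y of amber_b in the frame of crate between -0.056 and -0.036 m) or (x of amber_a in the frame of crate between -0.01 and 0.01 m and y of amber_a in the frame of crate between -0.056 and -0.036 m and z of each of amber_a, amber_b in the frame of crate below 0.008 m and angle between each of amber_a, amber_b's own z axis and vertical below 0.25 rad and x of amber_b in the frame of crate between -0.01 and 0.01 m and y of amber_b in the frame of crate between 0.036 and 0.056 m)) and x of red_vial in the frame of crate between -0.01 and 0.01 m and y of red_vial in the frame of crate between -0.01 and 0.01 m and z of red_vial in the frame of crate below 0.008 m and angle between red_vial's own z axis and vertical below 0.25 rad and contact force between the fingers and amber_a below 0.3 N and contact force between the fingers and amber_b below 0.3 N and value of joint press_plate between 0.008 and 0.018 m and contact force between crate and fence between 3 and 11 N and linear speed of crate below 0.01 m/s and angle between the x axis of crate and the x axis of cradle, either way round below 0.06 rad and height (world z) of crate below 0.012 m and contact force between any of the arm, the fingers and crate above 2 N); the arm keeps its last pose, push and grip.
It fails at once if the press plate is driven to the end of its travel (beyond 20.5 mm) (value of joint press_plate above 0.0205 m).
It fails at once if the crate is lifted or tipped (height (world z) of crate above 0.022 m or angle between crate's own z axis and vertical above 0.25 rad).
It fails at once if a bottle or the vial is tipped over (angle between any of amber_a, amber_b, red_vial's own z axis and vertical above 0.7 rad).
It fails at once if the red-capped vial is taken out of its cell (z of red_vial in the frame of crate above 0.03 m).
It fails at once if a bystander is moved more than 20 mm (distance of any of white_bottle, glass_beaker, white_jar from where it was at the start of the episode above 0.02 m).
It also fails if it takes over 58 s, if anything falls off the work surface, if the arm or the gripper's body presses on something with over 40 N, if the wrist force passes 120 N, or if a joint passes its speed limit or range.

## Robot

A 7-joint arm with a two-finger parallel gripper is mounted at the origin on a cart in front of the work surface, level with it; the furniture and walls round the work are solid. World frame = base frame: x ahead of the robot, y to its left, z up, the work surface at z = 0. Lengths are in m, angles in degrees, forces in N, time in s.
With the tool pointing down it reaches from about 0.425 to 0.875 m from the base axis. Payload 4.7 kg.
Tool frame: the origin (TCP) lies at the very end of the fingers, on their centre line; the grasp point (between the pads) lies 19 mm behind it; z points along the fingers, y is the direction in which the jaws open and shut (so a half turn about z gives the same grasp; the last joint's range is limited). The gripper opens to 87 mm and grips with 3 to 60 N. Pads are 19 mm wide; open, the fingers measure 117 mm over their backs; the gripper's body (75 mm by 190 mm) begins 51 mm behind the grasp point.
Start: joints at [-71.098, 18.392, -4.016, 83.108, 1.295, 78.541, -3.26], TCP at [0.202, 0.618, 0.223] pointing down, gripper open.
Joint ranges: [-163.93, 163.93], [-17.29, 119.83], [-79.2, 71.16], [3.27, 140.29], [-89.18, 269.18], [5.43, 117.66], [-154.24, 154.24]. Speed limits (degrees/s): [147.25, 147.25, 180, 180, 180, 180, 180].

## Interface

Orientations are given as [roll, pitch, yaw] about the fixed x, y, z axes, in that order (R = Rz(yaw) Ry(pitch) Rx(roll)).
In Python, from cell import monitor, read_camera, camera_info, env, look_for gives the robot as it stands.
- The arm moves only by the tool servo_tool, never from a script. Its argument "commands" is one flat list of numbers, 6 for each row, row after row: the shift along the tool's x, y, z in mm, then the turn, a rotation vector about the tool's x, y, z in degrees. A call has 1 to 10 rows; each row shifts and turns the commanded pose from where the row before left it, along the tool's axes as they then stand; what a row does not reach is not made up. A row lasts 1/10 s, in which the tool goes at most 50 mm and 8.59 degrees, less where a joint would pass 70% of its speed; a pose out of reach is approached as far as the arm can. A call is refused whole if a number of a shift passes 50 or a number of a turn 8.59, either way. A call with a gripper value outside its range is refused whole. "jaw" is the finger opening in mm, from 0 to 87, set as the call begins (left out, the last holds). The fingers move at their own pace and stop on an object; "newtons" is the grip in N (left out, the last holds). Time passes only in rows, so rows that do not move let the fingers close. It gives the time, the measured TCP pose, the force and the opening at its end, in the units of the state.
- monitor.get_obs(): the state, without advancing time (a new reading comes with each control period).
- read_camera(name): name is "side" or "top"; returns (picture, depth): 384x512x3 uint8, red, green, blue; 384x512 float32, m along the optical axis (not along the pixel's ray), 0 where there is no reading.
- camera_info(name): a dict with "camera_matrix" (3x3 intrinsics, pixels), "R" (3x3) and "t" (3): a world point X has camera coordinates R X + t. Camera axes: x right, y down, z forward; pixel columns grow to the right and rows downward; lengths in m; the calibration is good to about 2 mm. A picture is of the moment at which its call begins. camera_info takes no time and is no camera call.
- env.sign_off(): hands the job in, once; it reports no verdict.
Trained networks look in the newest picture that a camera, given by its name, has taken for a name from the list of things; names that differ only in an ending like _2 or _b are one class to them, and where a whole thing is asked for, a point or a joint stands for the part that bears it (a point fixed in the world has none). Each returns a list of dicts, best first, with "conf" (0 to 1); they miss things now and then, are a little off and sometimes report something else, mostly with a low value. They report only what shows in the picture. A call takes as long as a camera call.
- look_for(camera, label): "box" ([left, top, width, height] in pixels, round what is visible of it).
The state is a dict: "time_s": time; "qpos": joint angles; "joint_velocities": joint speeds; "effort": joint torques, N m; "tool_pos": TCP position; "tool_rot": TCP orientation; "force": force on the tool from outside, world axes, zero at the start; "wrist_torque": the same for the moment, N m; "grip_width": finger opening in m.
Only numpy, scipy, OpenCV 4.12 (cv2) and the standard library are available. Lean on these libraries where they do the work, as an engineer would, in place of code of your own. Each camera call takes 0.05 s, during which the arm holds its last target.

## Working session

There is one attempt and no reset: what is moved stays moved. The work goes in short steps, Python scripts to look and compute and a tool call to move; the robot and the scene stay as the last step left them, time stands still between calls to the robot, and variables do not carry over. Pictures are saved under pics/ and viewed, and the job is handed in when it is done.

Besides the shell and the picture viewer there is one more tool, called after "Request:" as a command line: name --argument value ..., lists and objects as JSON in quotes. servo_tool: Moves the arm, as the interface text tells. Its arguments: {"type":"object","properties":{"commands":{"type":"array","items":{"type":"number"}},"jaw":{"type":"number"},"newtons":{"type":"number"}},"required":["commands"]}

```bash
ls; mkdir -p pics
python3 - <<'E'
from cell import monitor, read_camera, camera_info, env, look_for
import cv2, numpy as np
o=monitor.get_obs()
for k,v in o.items(): print(k,np.round(v,3))
for c in ("side","top"):
    p,d=read_camera(c); np.savez(f"pics/{c}0.npz",p=p,d=d)
    cv2.imwrite(f"pics/{c}0.png",p[:,:,::-1])
    print(c,{k:np.round(v,3).tolist() for k,v in camera_info(c).items()})
for c in ("top","side"):
    for l in ("amber_a","crate","red_vial","press_plate","white_bottle","glass_beaker","white_jar","cradle"):
        print(c,l,[(np.round(x["box"],0).tolist(),round(x["conf"],2)) for x in look_for(c,l)][:4])
E
```

```text
pics
time_s 0.0
qpos [-71.098  18.437  -4.015  83.176   1.296  78.54   -3.259]
joint_velocities [ 0.158 -0.131  0.052 -0.003  0.035 -0.012 -0.069]
effort [-0.0000e+00 -4.9130e+01 -4.0400e-01 -3.1254e+01 -6.4000e-02  4.3000e-02
  0.0000e+00]
tool_pos [0.202 0.617 0.221]
tool_rot [-1.79892e+02  6.00000e-03  1.61909e+02]
force [-0.503 -0.018 -0.485]
wrist_torque [-0.025  0.074 -0.044]
grip_width 0.087
side {'camera_matrix': [[353.153, 0.0, 257.213], [0.0, 353.153, 191.949], [0.0, 0.0, 1.0]], 'R': [[0.9, -0.436, 0.021], [-0.245, -0.545, -0.802], [0.361, 0.716, -0.597]], 't': [-0.303, 0.316, 0.493]}
top {'camera_matrix': [[368.235, 0.0, 255.512], [0.0, 368.235, 189.296], [0.0, 0.0, 1.0]], 'R': [[-0.007, -1.0, 0.006], [-0.995, 0.007, -0.097], [0.097, -0.007, -0.995]], 't': [0.306, 0.479, 0.874]}
top amber_a [([229.0, 244.0, 12.0, 12.0], 0.75), ([259.0, 234.0, 10.0, 14.0], 0.44)]
top crate [([296.0, 196.0, 60.0, 31.0], 0.85)]
top red_vial []
top press_plate [([289.0, 179.0, 58.0, 16.0], 0.56)]
top white_bottle [([255.0, 98.0, 30.0, 44.0], 0.92)]
top glass_beaker [([259.0, 234.0, 9.0, 17.0], 0.7), ([163.0, 219.0, 36.0, 32.0], 0.59), ([296.0, 199.0, 53.0, 29.0], 0.29)]
top white_jar [([158.0, 177.0, 31.0, 23.0], 0.78)]
top cradle [([278.0, 165.0, 81.0, 64.0], 0.62), ([289.0, 179.0, 62.0, 16.0], 0.46), ([292.0, 198.0, 62.0, 29.0], 0.23)]
side amber_a [([208.0, 203.0, 14.0, 25.0], 0.59), ([187.0, 188.0, 18.0, 20.0], 0.54)]
side crate []
side red_vial [([262.0, 236.0, 12.0, 20.0], 0.53)]
side press_plate [([275.0, 227.0, 40.0, 33.0], 0.65)]
side white_bottle [([300.0, 139.0, 34.0, 69.0], 0.92)]
side glass_beaker [([237.0, 222.0, 63.0, 57.0], 0.64), ([181.0, 146.0, 24.0, 42.0], 0.56)]
side white_jar [([218.0, 142.0, 21.0, 22.0], 0.66)]
side cradle [([234.0, 215.0, 94.0, 76.0], 0.69)]
```

Run:
```python
import cv2, numpy as np
t=cv2.imread("pics/top0.png"); s=cv2.imread("pics/side0.png")
cv2.imwrite("pics/topc.png",cv2.resize(t[85:275,140:380],None,fx=3.3,fy=3.15,interpolation=cv2.INTER_CUBIC)[:600,:800])
cv2.imwrite("pics/sidec.png",cv2.resize(s[120:310,150:360],None,fx=3,fy=3,interpolation=cv2.INTER_CUBIC))
```

```text
(no output)
```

View pics/topc.png

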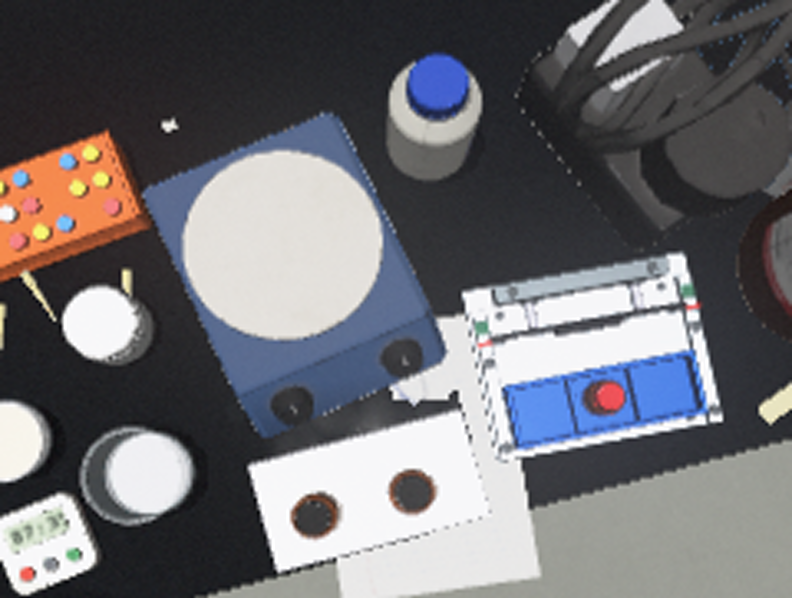

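View pics/sidec.png

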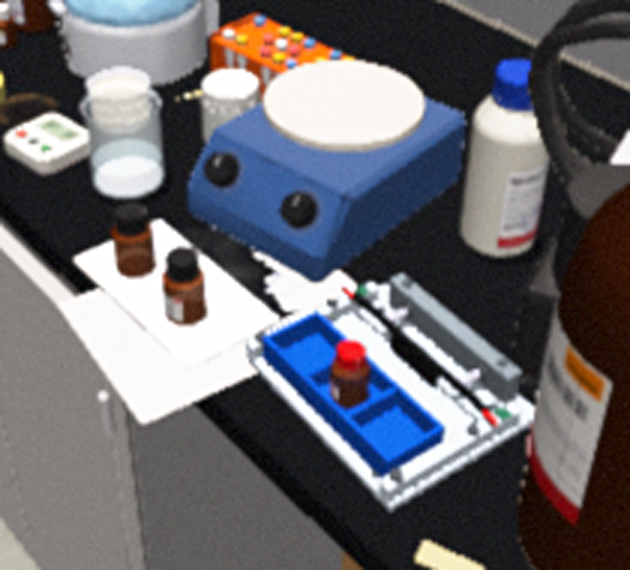

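View pics/top0.png

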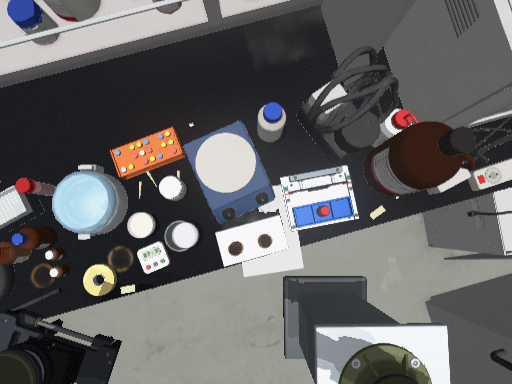

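```bash
cat > h.py <<'E'
import numpy as np, cv2
from cell import monitor, read_camera, camera_info, env, look_for
def cloud(c,d):
    i=camera_info(c);K=np.array(i["camera_matrix"]);R=np.array(i["R"]);t=np.array(i["t"])
    v,u=np.mgrid[0:d.shape[0],0:d.shape[1]]
    P=np.stack([(u-K[0,2])/K[0,0]*d,(v-K[1,2])/K[1,1]*d,d],-1)
    X=(P-t)@R   # R^T (P-t)
    X[d<=0]=np.nan
    return X
def proj(c,X):
    i=camera_info(c);K=np.array(i["camera_matrix"]);R=np.array(i["R"]);t=np.array(i["t"])
    p=(np.atleast_2d(X)@R.T+t)@K.T
    return p[:,:2]/p[:,2:]
def onplane(c,uv,z):
    i=camera_info(c);K=np.array(i["camera_matrix"]);R=np.array(i["R"]);t=np.array(i["t"])
    uv=np.atleast_2d(uv).astype(float)
    r=np.c_[uv,np.ones(len(uv))]@np.linalg.inv(K).T@R
    C=-R.T@t
    return C+r*((z-C[2])/r[:,2])[:,None]
def snap(c,n):
    p,d=read_camera(c); np.savez(f"pics/{c}{n}.npz",p=p,d=d); cv2.imwrite(f"pics/{c}{n}.png",p[:,:,::-1]); return p,d
E
python3 - <<'E'
from h import *
for c in("top","side"):
    f=np.load(f"pics/{c}0.npz");p,d=f["p"],f["d"];X=cloud(c,d)
    hsv=cv2.cvtColor(p,cv2.COLOR_RGB2HSV);H,S,V=[hsv[...,k].astype(int) for k in range(3)]
    z=X[...,2]
    roi=(X[...,0]>0.3)&(X[...,0]<0.75)&(X[...,1]>-0.25)&(X[...,1]<0.25)
    red=roi&((H<8)|(H>172))&(S>140)&(V>120)
    blue=roi&(H>100)&(H<125)&(S>180)&(V>120)
    green=roi&(H>50)&(H<90)&(S>80)
    for nm,m in(("red",red),("blue",blue),("green",green)):
        n,lab,st,ce=cv2.connectedComponentsWithStats(m.astype(np.uint8))
        for k in range(1,n):
            if st[k,4]>=3:
                q=X[lab==k]; print(c,nm,st[k].tolist(),np.round(ce[k],1),np.round(np.nanmedian(q,0),4))
    # table height
    print(c)
    for name,uv in ({"paper":(225,255),"bench":(265,150)} if c=="top" else {}).items(): print(name,X[uv[1],uv[0]])
E
```

```text
top red [395, 109, 24, 18, 240] [404.4 117.9] [ 0.6158 -0.0114  0.1539]
top red [478, 175, 7, 8, 35] [481.1 178.8] [ 0.5011 -0.2426  0.0348]
top red [320, 207, 9, 8, 51] [324.5 210.6] [0.4258 0.1419 0.0567]
top green [347, 176, 3, 3, 8] [348.  176.9] [0.5101 0.0758 0.0202]
top green [284, 188, 4, 2, 8] [285.5 188.5] [0.4825 0.2297 0.021 ]
top
paper [0.32195412 0.37838093 0.00278812]
bench [0.58175314 0.27809081 0.0034165 ]
side red [316, 198, 11, 4, 21] [320.8 200. ] [0.6264 0.235  0.0167]
side red [265, 217, 3, 3, 4] [266.2 218. ] [0.4681 0.2229 0.0236]
side red [262, 234, 10, 12, 85] [266.4 238.9] [0.4223 0.1361 0.0561]
side red [311, 256, 4, 6, 12] [312.3 258.2] [0.4959 0.0747 0.025 ]
side red [339, 290, 2, 2, 3] [339.7 290.7] [ 0.4638 -0.0456  0.0796]
side blue [322, 151, 4, 4, 8] [324.  152.8] [0.6249 0.2493 0.1462]
side blue [238, 225, 59, 53, 837] [267.9 251.5] [0.4248 0.1171 0.0237]
side blue [267, 268, 2, 2, 3] [267.7 268.3] [0.4081 0.0988 0.011 ]
side green [269, 215, 3, 4, 9] [269.9 216.7] [0.4788 0.2248 0.0217]
side green [315, 257, 5, 3, 10] [317.1 257.8] [0.507  0.0735 0.0221]
side green [345, 375, 4, 3, 5] [346.6 376.2] [ 0.4288 -0.1351 -0.0092]
side
```

Run:
```python
from h import *
f=np.load("pics/top0.npz");p,d=f["p"],f["d"];X=cloud("top",d)
# ortho heightmap print (max height mm) grid 2cm
xs=np.arange(0.30,0.86,0.02);ys=np.arange(0.32,-0.32,-0.02)
Xs=np.concatenate([X.reshape(-1,3)]+[cloud("side",np.load("pics/side0.npz")["d"]).reshape(-1,3)])
Xs=Xs[~np.isnan(Xs[:,0])]
print("       "+" ".join(f"{int(round(y*100)):4d}" for y in ys))
for x in xs[::-1]:
    r=[]
    for y in ys:
        m=(abs(Xs[:,0]-x)<.01)&(abs(Xs[:,1]-y)<.01)
        r.append(f"{Xs[m,2].max()*1000:4.0f}" if m.any() else "   .")
    print(f"{x:.2f}  "," ".join(r))
```

```text
32   30   28   26   24   22   20   18   16   14   12   10    8    6    4    2    0   -2   -4   -6   -8  -10  -12  -14  -16  -18  -20  -22  -24  -26  -28  -30
0.86      6    4    4    4    4    4    6    3  459  461    5  203  422    3    3    .    .    3   -1    .    .    .    .    .    .    .    .    .    .    .    .    .
0.84      3    4    5    3    4    4    4    4  461  461    5  235  441    4    3    .    .  232  233    .    .    .    .    .    .    .    .    .    .    .    .    .
0.82      5    4    3    4    4    6    5    4    5  464  445  261  457    3    3    2    .  228  264    .    .    .    .    .    .    .    .    .    .    .    .    .
0.80      5    5    4    4    4    5    4    3    3  465  445  445  461  475    4    3    .    3  296    .    .    .    .    .    .    .    .    .    .    .    .    .
0.78      3    5    3    5  445  449    4    5    4  466  445  445  329  476    2    3    3   -2  326    .    .    .    .    .    .    .    .    .    .    .    .    .
0.76      4    2    4    3    3  455  457  445  462  466  445  445  445  478    1    4    4    .  352  357 
[... 3200 characters left out ...]
 . -799 -793 -793 -794 -792 -791
0.36      8   60   61   58    5    5    4    5    3    5    4    3    1    .    .    .    .    .    .    .    .    . -798 -792 -788 -790 -793 -794 -792 -791 -792 -790
0.34      6   58   61   43    6    5    4    3    2    .    .    .    .    .    .    .    .    . -799 -793 -795 -789 -796 -792 -792 -789 -786 -791 -793 -792 -793 -790
0.32      7    6    7    5    5    4    4    .    .    .    .    .    .    .    . -794 -793 -792 -790 -793 -792 -794 -792 -792 -795 -793 -791 -791 -790 -795 -793 -791
0.30      5    5    5    5    4    5    4    3    .    .    .    . -793 -786 -789 -795 -791 -794 -792 -791 -793 -791 -798 -795 -792 -791 -791 -791 -794 -792 -793 -792
```

Run:
```python
from h import *
for c in("top","side"):
    f=np.load(f"pics/{c}0.npz");d=f["d"];X=cloud(c,d)
    def grp(m,nm):
        n,lab,st,ce=cv2.connectedComponentsWithStats(m.astype(np.uint8))
        for k in range(1,n):
            if st[k,4]>8:
                q=X[lab==k]; print(c,nm,st[k].tolist(),"mean",np.round(q.mean(0),4),"min",np.round(q.min(0),3),"max",np.round(q.max(0),3),"circ",np.round(cv2.minEnclosingCircle(q[:,:2].astype(np.float32)),4) if 0 else "")
    with np.errstate(invalid="ignore"):
        z=X[...,2]
        grp((z>.02)&(z<.075)&(X[...,0]>.3)&(X[...,0]<.42)&(X[...,1]>.23)&(X[...,1]<.4),"bottle")
        grp((z>.052)&(z<.075)&(X[...,0]>.3)&(X[...,0]<.42)&(X[...,1]>.23)&(X[...,1]<.4),"cap")
        m=(z>.088)&(z<.2)&(X[...,0]>.4)&(X[...,0]<.8)&(X[...,1]>.2)&(X[...,1]<.5)
        q=X[m][:,:2].astype(np.float32); print(c,"hot>88: ",np.round(cv2.boxPoints(cv2.minAreaRect(q)),3).tolist())
        m=(z>.06)&(X[...,0]>.35)&(X[...,0]<.7)&(X[...,1]>-.15)&(X[...,1]<.1)&(z<.35)
        q=X[m]; 
        for y in np.arange(-.14,.1,.02):
            s=q[abs(q[:,1]-y)<.01]; 
            if len(s): print("  big y%.2f minx %.3f"%(y,s[:,0].min()))
        # crate
        m=(abs(z-.030-.003)<.008)
    p=f["p"];hsv=cv2.cvtColor(p,cv2.COLOR_RGB2HSV)
    m=(hsv[...,0]>100)&(hsv[...,0]<125)&(hsv[...,1]>150)&(hsv[...,2]>90)
    m&=(X[...,0]>.37)&(X[...,0]<.47)&(X[...,1]>.05)&(X[...,1]<.23)
    mm=cv2.morphologyEx(m.astype(np.uint8),cv2.MORPH_CLOSE,np.ones((3,3)))
    cs,_=cv2.findContours(mm,cv2.RETR_EXTERNAL,cv2.CHAIN_APPROX_NONE)
    cc=max(cs,key=cv2.contourArea)
    uv=cc[:,0].astype(float)
    W=onplane(c,uv,.03)[:,:2].astype(np.float32)
    r=cv2.minAreaRect(W);print(c,"crate rim plane rect",r,np.round(cv2.boxPoints(r),4).tolist())
```

```text
top bottle [214, 214, 27, 10, 136] mean [0.4116 0.375  0.0562] min [0.4   0.34  0.022] max [0.42  0.399 0.075] circ 
top bottle [258, 234, 14, 15, 160] mean [0.3572 0.2832 0.0497] min [0.34  0.267 0.024] max [0.373 0.298 0.061] circ 
top bottle [228, 242, 14, 14, 163] mean [0.3402 0.3523 0.0496] min [0.325 0.338 0.021] max [0.355 0.369 0.061] circ 
top cap [214, 214, 21, 7, 83] mean [0.414  0.3754 0.0647] min [0.407 0.353 0.052] max [0.42  0.399 0.075] circ 
top cap [260, 236, 10, 11, 90] mean [0.3566 0.2832 0.0578] min [0.346 0.273 0.054] max [0.369 0.294 0.061] circ 
top cap [229, 244, 11, 11, 91] mean [0.339  0.3528 0.0577] min [0.328 0.342 0.053] max [0.351 0.365 0.061] circ 
top hot>88:  [[0.4410000145435333, 0.3490000069141388], [0.640999972820282, 0.22499999403953552], [0.7120000123977661, 0.33899998664855957], [0.5120000243186951, 0.46399998664855957]]
  big y-0.14 minx 0.470
  big y-0.12 minx 0.468
  big y-0.10 minx 0.587
  big y-0.08 minx 0.487
  big y-0.06 minx 0.471
  big y-0.04 minx 0.462
  big y-0.02 minx 0.462
  big y0.00 minx 0.465
  big y0.02 minx 0.475
  big y0.04 m
[... 1131 characters left out ...]
5, 0.22200000286102295], [0.7099999785423279, 0.3370000123977661], [0.5120000243186951, 0.46000000834465027]]
  big y-0.14 minx 0.467
  big y-0.12 minx 0.467
  big y-0.10 minx 0.499
  big y-0.08 minx 0.476
  big y-0.06 minx 0.464
  big y-0.04 minx 0.460
  big y-0.02 minx 0.461
  big y0.00 minx 0.465
  big y0.02 minx 0.476
  big y0.04 minx 0.654
  big y0.06 minx 0.634
  big y0.08 minx 0.550
side crate rim plane rect ((0.41920381784439087, 0.13364017009735107), (0.05878240242600441, 0.14598137140274048), 10.847024917602539) [[0.3765999972820282, 0.19979999959468842], [0.4041000008583069, 0.05640000104904175], [0.4618000090122223, 0.06750000268220901], [0.4343000054359436, 0.21089999377727509]]
```

```bash
cat > plan.py <<'E'
# usage: plan.py x y z yaw n  -> rows in tool axes from measured pose
import sys
from h import *
from scipy.spatial.transform import Rotation as Ro
x,y,z,yaw=map(float,sys.argv[1:5]);n=int(sys.argv[5])
o=monitor.get_obs();p=np.array(o["tool_pos"]);R=Ro.from_euler("xyz",o["tool_rot"],degrees=True)
T=np.array([x,y,z]);Rt=Ro.from_euler("xyz",[180,0,yaw],degrees=True)
print("now",np.round(p,4),np.round(o["tool_rot"],2),"F",np.round(o["force"],2),"w",round(float(o["grip_width"]),4),"t",o["time_s"])
rv=np.degrees((R.inv()*Rt).as_rotvec())/n
rows=[]
for k in range(n):
    s=R.inv().apply((T-p)/(n-k))*1000
    s=np.round(s,0 if n>2 and k<n-1 else 1);r=np.round(rv,1)
    if abs(rv[2])>.3: r=np.round([0,0,rv[2]],1)
    else: r=np.round(rv,1)
    rows.append([*s,*r]);p=p+R.apply(s/1000);R=R*Ro.from_rotvec(r,degrees=True)
print(",  ".join(",".join(f"{v:g}" for v in r) for r in rows))
print("end",np.round(p,4),np.round(R.as_euler("xyz",degrees=True),2))
E
python3 plan.py 0.356 0.281 0.15 90 10
```

```text
now [0.2019 0.6179 0.2226] [180.     0.   161.91] F [0.52 0.55 0.11] w 0.0869 t 0.9
-25,-27,7,0,0,7.2,  -28,-24,7,0,0,7.2,  -31,-20,7,0,0,7.2,  -33,-16,7,0,0,7.2,  -35,-12,7,0,0,7.2,  -37,-7,8,0,0,7.2,  -37,-3,7,0,0,7.2,  -37,2,8,0,0,7.2,  -37,7,7,0,0,7.2,  -35,11.1,7.6,0,0,7.2
end [0.356 0.281 0.15 ] [180.    -0.    89.91]
```

Request:
servo_tool --commands '[-25, -27, 7, 0, 0, 7.2, -28, -24, 7, 0, 0, 7.2, -31, -20, 7, 0, 0, 7.2, -33, -16, 7, 0, 0, 7.2, -35, -12, 7, 0, 0, 7.2, -37, -7, 8, 0, 0, 7.2, -37, -3, 7, 0, 0, 7.2, -37, 2, 8, 0, 0, 7.2, -37, 7, 7, 0, 0, 7.2, -35, 11, 7.5, 0, 0, 7.2]' --jaw 62 --newtons 15

```text
time_s: 1.9
tool_pos: [0.3565, 0.2796, 0.1501]
tool_rot: [180.0, -0.0, 89.6]
force: [0.8, -0.8, 0.4]
grip_width: 0.0621
```

```bash
python3 - <<'E'
from h import *
a,_=snap("top",1);b,_=snap("side",1)
im=np.hstack([cv2.resize(a[170:290,190:330],None,fx=3,fy=3),cv2.resize(b[100:260,120:300],None,fx=2.1,fy=2.25)])
cv2.imwrite("pics/v1.png",im[:,:,::-1]);print(im.shape)
E
python3 plan.py 0.356 0.281 0.023 90 4
```

```text
(360, 798, 3)
now [0.3578 0.2757 0.1493] [-1.7998e+02  1.3000e-01  8.9330e+01] F [0.27 0.43 0.11] w 0.062 t 2.0
1,-0,32,-0,0,-0.2,  2,-1,31,-0,0,-0.2,  1,-0,32,-0,0,-0.2,  1.5,-0.7,31.3,-0,0,-0.2
end [0.356 0.281 0.023] [-1.7998e+02  1.3000e-01  9.0130e+01]
```

View pics/v1.png

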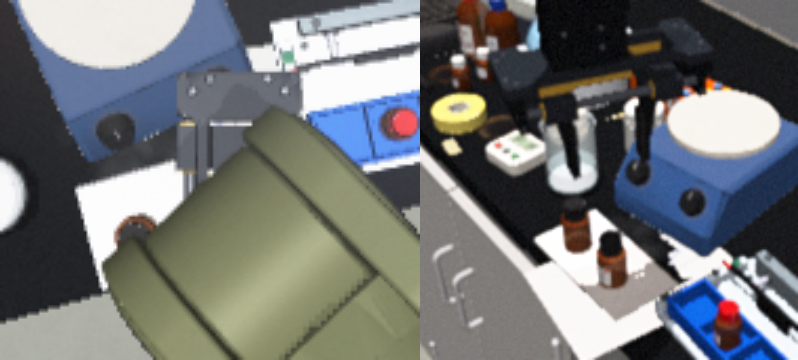

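Run:
```python
from h import *
o=monitor.get_obs();print(o["tool_pos"])
p,d=read_camera("side");X=cloud("side",d)
T=np.array(o["tool_pos"])
print(proj("side",T),proj("side",T+[[.031,0,0],[-.031,0,0]]))
with np.errstate(invalid="ignore"):
  for s in(1,-1):
    m=(abs(X[...,0]-T[0]-s*.039)<.02)&(abs(X[...,1]-T[1])<.025)&(X[...,2]>T[2]-.02)&(X[...,2]<T[2]+.03)
    q=X[m];print(s,len(q),q.min(0),q.max(0),q.mean(0))
cv2.imwrite("pics/v2.png",cv2.resize(p[100:200,160:260],None,fx=6,fy=6,interpolation=cv2.INTER_NEAREST)[:,:,::-1])
```

```text
[0.35776383 0.27573765 0.14934777]
[[209.62627031 171.60174644]] [[223.61731269 168.2959341 ]
 [195.20004057 175.01038512]]
1 87 [0.38665996 0.2632724  0.15034674] [0.39708642 0.28740634 0.17926007] [0.38998758 0.27004338 0.16599877]
-1 76 [0.31463466 0.26351446 0.14960274] [0.32548559 0.28661215 0.17905724] [0.31940243 0.26936729 0.16475852]
```

View pics/v2.png

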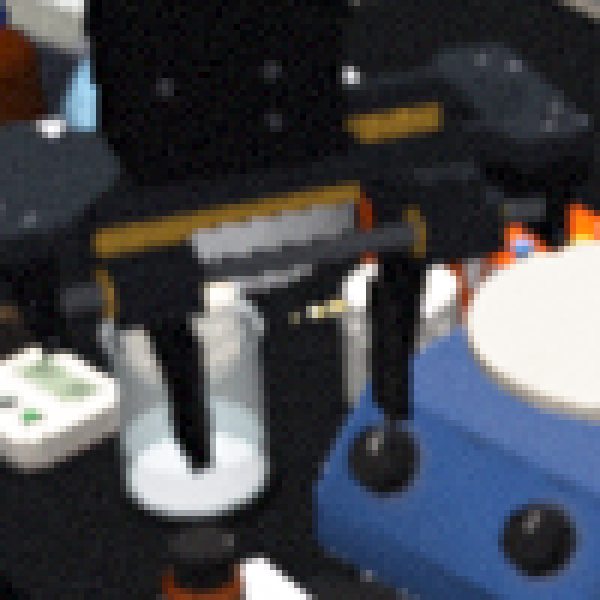

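```bash
python3 plan.py 0.357 0.2825 0.030 90 8
```

```text
now [0.3567 0.2788 0.1499] [-179.98   -0.     89.65] F [-0.03  0.78  0.42] w 0.0617 t 2.05
0,0,15,-0,-0,-0,  1,0,15,-0,-0,-0,  0,0,15,-0,-0,-0,  1,0,15,-0,-0,-0,  0,0,15,-0,-0,-0,  1,0,15,-0,-0,-0,  0,0,15,-0,-0,-0,  0.7,0.3,14.9,-0,-0,-0
end [0.357  0.2825 0.03  ] [-179.98   -0.     89.65]
```

Request:
servo_tool --commands '[0, 0, 18, 0, 0, 0, 0, 0, 18, 0, 0, 0, 0, 0, 18, 0, 0, 0, 0, 0, 18, 0, 0, 0, 0, 0, 10, 0, 0, 0, 0, 0, 0, 0, 0, 0, 0, 0, 0, 0, 0, 0]'

```text
time_s: 2.75
tool_pos: [0.3559, 0.2818, 0.0686]
tool_rot: [180.0, -0.0, 90.0]
force: [0.6, 0.3, 1.3]
grip_width: 0.0622
```

```bash
python3 plan.py 0.357 0.2825 0.023 90 5
```

```text
now [0.3559 0.2818 0.0686] [ 1.7997e+02 -3.0000e-02  8.9970e+01] F [0.55 0.31 1.3 ] w 0.0622 t 2.75
0,0,9,0,-0,-0,  0,0,9,0,-0,-0,  0,0,9,0,-0,-0,  0,1,9,0,-0,-0,  0.7,0,9.6,0,-0,-0
end [0.357  0.2825 0.023 ] [ 1.7997e+02 -3.0000e-02  8.9970e+01]
```

Request:
servo_tool --commands '[0, 0, 9, 0, 0, 0, 0, 0, 9, 0, 0, 0, 0, 0, 9, 0, 0, 0, 0.5, 1, 9, 0, 0, 0, 0, 0, 9.5, 0, 0, 0, 0, 0, 0, 0, 0, 0]'

```text
time_s: 3.35
tool_pos: [0.3559, 0.2805, 0.0209]
tool_rot: [-179.9, 0.1, 89.9]
force: [0.3, 0.1, -0.2]
grip_width: 0.0619
```

Request:
servo_tool --commands '[0, 0, 0, 0, 0, 0, 0, 0, 0, 0, 0, 0, 0, 0, 0, 0, 0, 0, 0, 0, 0, 0, 0, 0, 0, 0, 0, 0, 0, 0, 0, 0, 0, 0, 0, 0]' --jaw 25 --newtons 12

```text
time_s: 3.95
tool_pos: [0.3571, 0.2816, 0.0229]
tool_rot: [180.0, -0.0, 89.9]
force: [0.0, -0.5, 1.3]
grip_width: 0.0328
```

Run:
```python
from h import *
b,_=snap("side",3)
cv2.imwrite("pics/v3.png",cv2.resize(b[120:270,150:330],None,fx=4,fy=4)[:,:,::-1])
```

```text
(no output)
```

View pics/v3.png

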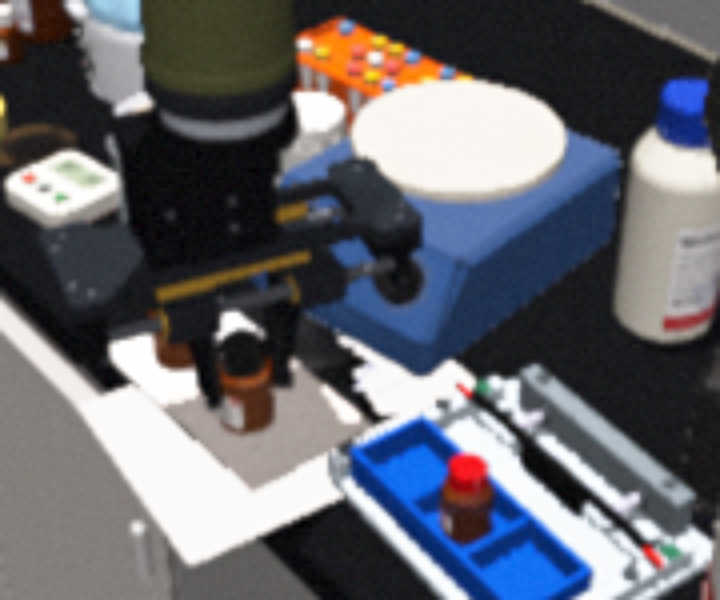

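Request:
servo_tool --commands '[0, 0, -12, 0, 0, 0, 0, 0, -25, 0, 0, 0, 0, 0, -30, 0, 0, 0, 0, 0, -25, 0, 0, 0, 0, 0, 0, 0, 0, 0]'

```text
time_s: 4.5
tool_pos: [0.359, 0.2834, 0.1188]
tool_rot: [179.7, -0.3, 89.9]
force: [0.4, 0.9, -0.4]
grip_width: 0.0326
```

```bash
python3 plan.py 0.434 0.0938 0.105 115 10
```

```text
now [0.359  0.2834 0.1188] [179.7   -0.32  89.9 ] F [ 0.36  0.94 -0.39] w 0.0326 t 4.5
-19,8,1,0,0,-2.5,  -19,7,1,0,0,-2.5,  -20,6,1,0,0,-2.5,  -20,5,1,0,0,-2.5,  -20,4,2,0,0,-2.5,  -20,3,1,0,0,-2.5,  -20,2,2,0,0,-2.5,  -20,1,1,0,0,-2.5,  -20,1,2,0,0,-2.5,  -20.8,-0.3,1.1,0,0,-2.5
end [0.434  0.0938 0.105 ] [ 1.7959e+02 -1.7000e-01  1.1490e+02]
```

Request:
servo_tool --commands '[-19, 8, 1, 0, 0, -2.5, -19, 7, 1, 0, 0, -2.5, -20, 6, 1, 0, 0, -2.5, -20, 5, 1, 0, 0, -2.5, -20, 4, 2, 0, 0, -2.5, -20, 3, 1, 0, 0, -2.5, -20, 2, 2, 0, 0, -2.5, -20, 1, 1, 0, 0, -2.5, -20, 0.5, 2, 0, 0, -2.5, -20, 0, 1, 0, 0, -2.5]'

```text
time_s: 5.5
tool_pos: [0.4309, 0.0915, 0.1009]
tool_rot: [-179.9, -0.0, 115.0]
force: [-0.2, 0.4, -0.5]
grip_width: 0.0326
```

Request:
servo_tool --commands '[0, 0, 5, 0, 0, 0, 0, 0, 5, 0, 0, 0, 0, 0, 5, 0, 0, 0, 0, 0, 5, 0, 0, 0, 0, 0, 5, 0, 0, 0, 0, 0, 0, 0, 0, 0, 0, 0, 0, 0, 0, 0]'

```text
time_s: 6.2
tool_pos: [0.4313, 0.0927, 0.0765]
tool_rot: [-180.0, 0.0, 114.9]
force: [0.1, 1.0, -0.0]
grip_width: 0.0323
```

Run:
```python
from h import *
o=monitor.get_obs();print(np.round(o["tool_pos"],4),o["tool_rot"])
b,_=snap("side",4);a,_=snap("top",4)
cv2.imwrite("pics/v4.png",cv2.resize(b[180:300,210:370],None,fx=5,fy=5,interpolation=cv2.INTER_CUBIC)[:,:,::-1])
cv2.imwrite("pics/v4t.png",cv2.resize(a[150:270,210:370],None,fx=5,fy=5)[:,:,::-1])
```

```text
[0.4313 0.0927 0.0765] [-1.79987267e+02  3.17782833e-03  1.14924247e+02]
```

View pics/v4.png

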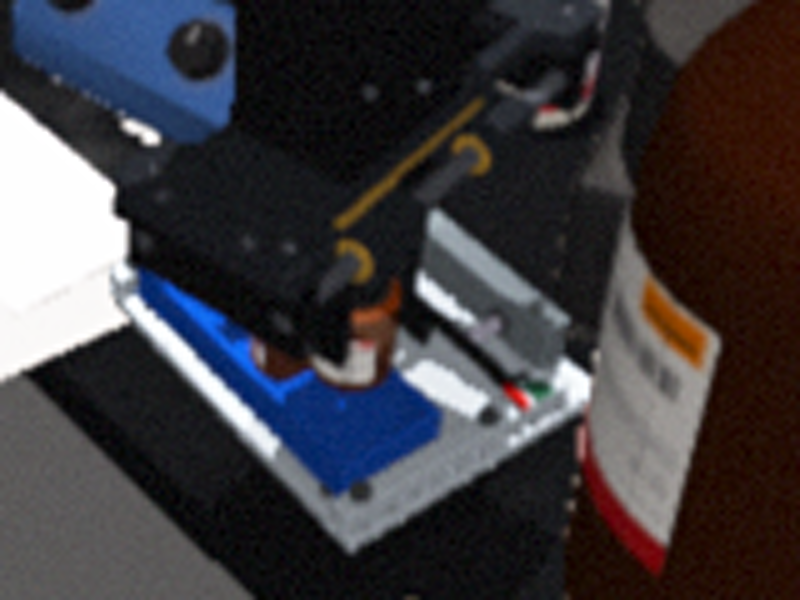

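View pics/v4t.png

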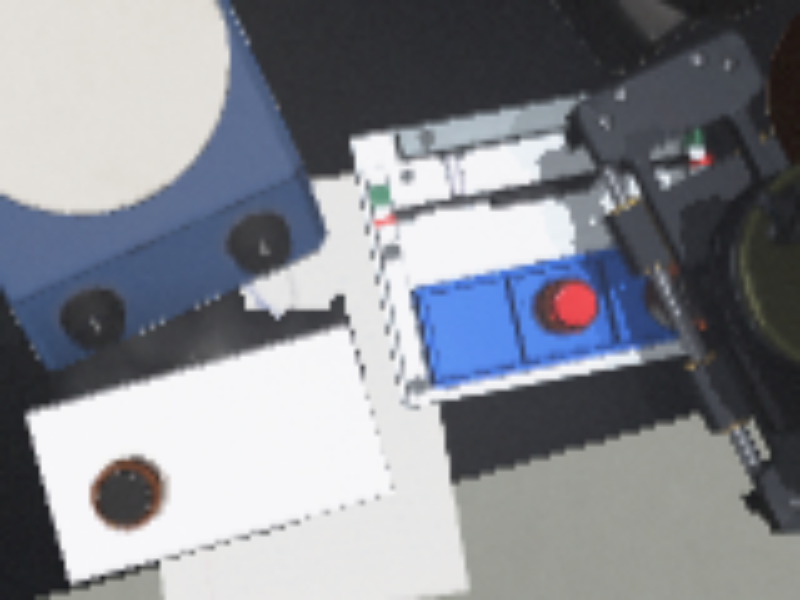

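```bash
cat > ov.py <<'E'
from h import *
def crate_lines(cx,cy,yaw,z0=.008):
    a=np.radians(yaw);ex=np.array([np.cos(a),np.sin(a),0]);ey=np.array([-np.sin(a),np.cos(a),0])
    o=np.array([cx,cy,z0]);L=[]
    def P(x,y,z):return o+ex*x+ey*y+np.array([0,0,z])
    def rect(x,y,hx,hy,z):return [P(x-hx,y-hy,z),P(x+hx,y-hy,z),P(x+hx,y+hy,z),P(x-hx,y+hy,z),P(x-hx,y-hy,z)]
    L+=[rect(0,0,.025,.071,.022)]+[rect(0,y,.021,.021,.022) for y in(-.046,0,.046)]
    return L
def draw(c,img,L,box,f,col):
    u0,v0=box
    for l in L:
        q=(proj(c,np.array(l))-[u0,v0]+.5)*f
        cv2.polylines(img,[np.round(q*8).astype(int)],False,col,1,cv2.LINE_AA,3)
def circ(x,y,z,r):
    t=np.linspace(0,2*np.pi,40);return np.c_[x+r*np.cos(t),y+r*np.sin(t),0*t+z]
E
python3 - <<'E'
from ov import *
f=6
for c,n,box in(("side",4,(225,200)),("side",0,(225,200)),("top",0,(270,170))):
    p=np.load(f"pics/{c}{n}.npz")["p"]
    u,v=box;im=cv2.resize(p[v:v+90,u:u+110],None,fx=f,fy=f)[:,:,::-1].copy()
    draw(c,im,crate_lines(.4255,.139,10.6),box,f,(0,255,255))
    if n==4: draw(c,im,[circ(.4313,.0927,.0535,.0165)],box,f,(255,255,0))
    cv2.imwrite(f"pics/ov_{c}{n}.png",im)
E
```

View pics/ov_side4.png

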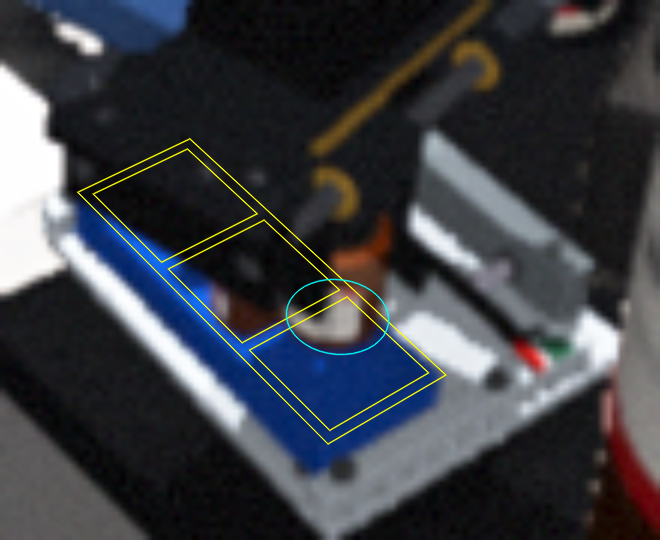

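View pics/ov_side0.png

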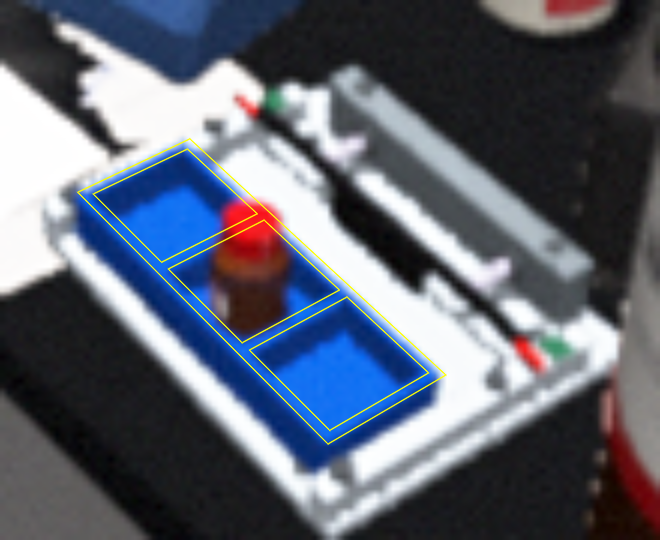

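View pics/ov_top0.png

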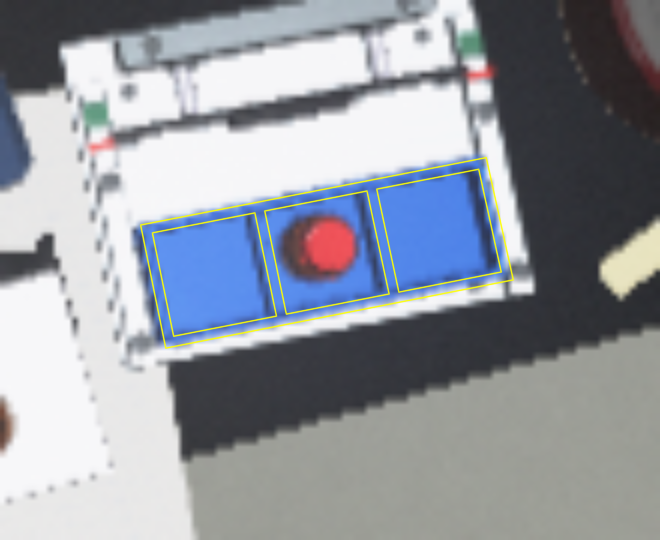

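Request:
servo_tool --commands '[0, 2.5, 5, 0, 0, 0, 0, 0, 5, 0, 0, 0, 0, 0, 5, 0, 0, 0, 0, 0, 4, 0, 0, 0, 0, 0, 0, 0, 0, 0, 0, 0, 0, 0, 0, 0]'

```text
time_s: 6.9
tool_pos: [0.4336, 0.0935, 0.0574]
tool_rot: [-180.0, 0.0, 114.9]
force: [0.2, 0.9, -0.7]
grip_width: 0.0326
```

Run:
```python
from ov import *
f=6
o=monitor.get_obs();T=o["tool_pos"];print(np.round(T,4),np.round(o["force"],2))
c="side";p,_=snap(c,5);box=(225,200)
u,v=box;im=cv2.resize(p[v:v+90,u:u+110],None,fx=f,fy=f)[:,:,::-1].copy()
draw(c,im,[crate_lines(.4255,.139,10.6)[2-1]],box,f,(0,255,255))
draw(c,im,[circ(T[0],T[1],T[2]-.023,.0165)],box,f,(255,255,0))
cv2.imwrite(f"pics/ov_5.png",im)
```

```text
[0.4336 0.0935 0.0574] [ 0.23  0.94 -0.74]
```

View pics/ov_5.png

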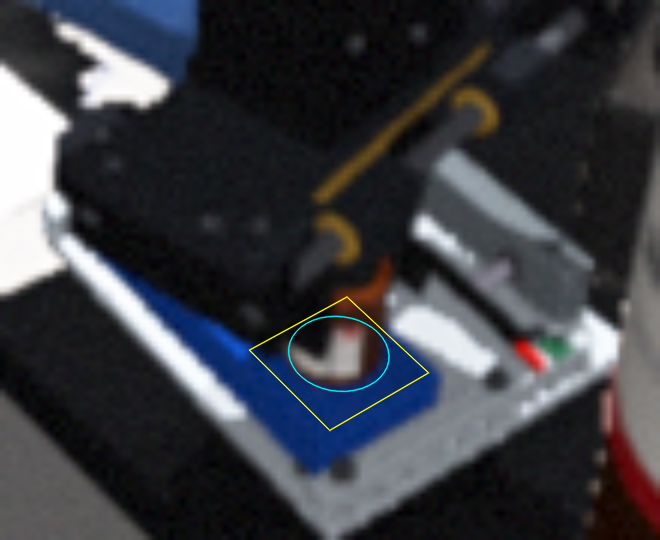

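Run:
```python
from ov import *
f=11
c="side";p=np.load("pics/side0.npz")["p"];box=(235,220)
u,v=box;im=cv2.resize(p[v:v+54,u:u+72],None,fx=f,fy=f,interpolation=cv2.INTER_CUBIC)[:,:,::-1].copy()
draw(c,im,crate_lines(.4255,.139,10.6),box,f,(0,255,255))
cv2.imwrite(f"pics/z1.png",im)
```

```text
(no output)
```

View pics/z1.png

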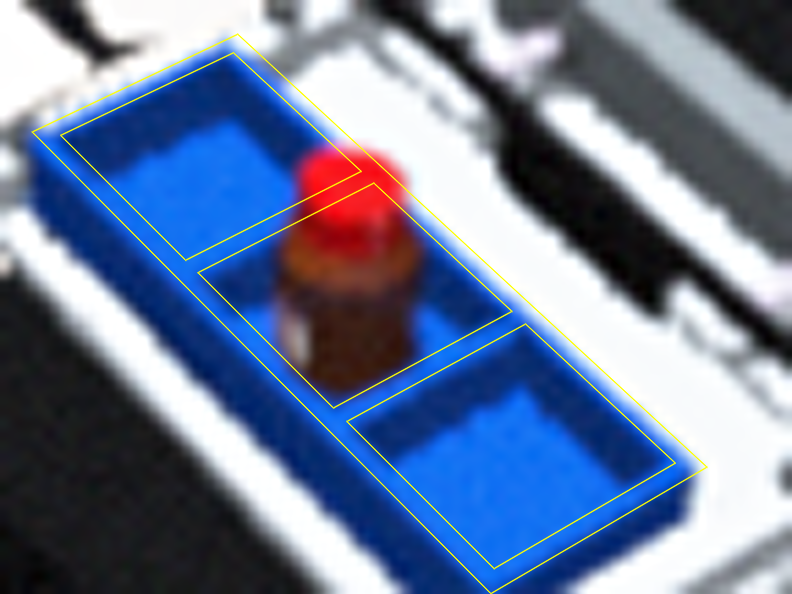

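```bash
cat > rel.py <<'E'
from h import *
from scipy.optimize import least_squares
def crate_side(n):
    f=np.load(f"pics/side{n}.npz");p,d=f["p"],f["d"];X=cloud("side",d)
    hsv=cv2.cvtColor(p,cv2.COLOR_RGB2HSV).astype(int)
    m=(hsv[...,0]>100)&(hsv[...,0]<128)&(hsv[...,1]>150)&(X[...,0]>.37)&(X[...,0]<.5)&(X[...,1]>.03)&(X[...,1]<.24)
    a=np.radians(10.6);ex=np.array([np.cos(a),np.sin(a)]);ey=np.array([-np.sin(a),np.cos(a)])
    q=X[m];r=q[:,:2]-[.4255,.139];return np.c_[r@ex,r@ey,q[:,2]]
def bottle_fit(n,x0,r,zlo,zhi,cam="side"):
    f=np.load(f"pics/{cam}{n}.npz");p,d=f["p"],f["d"];X=cloud(cam,d)
    hsv=cv2.cvtColor(p,cv2.COLOR_RGB2HSV).astype(int)
    with np.errstate(invalid="ignore"):
        m=(np.hypot(X[...,0]-x0[0],X[...,1]-x0[1])<r+.008)&(X[...,2]>zlo)&(X[...,2]<zhi)&~((hsv[...,0]>100)&(hsv[...,0]<128)&(hsv[...,1]>150))&(hsv[...,2]>45)
    q=X[m];s=least_squares(lambda c:np.hypot(q[:,0]-c[0],q[:,1]-c[1])-r,x0,loss="soft_l1",f_scale=.002)
    return s.x,len(q),np.sqrt(np.mean(s.fun**2))
E
python3 - <<'E'
from rel import *
q=crate_side(0)
h=q[(q[:,2]<.028)&(q[:,2]>.012)]
n=h[h[:,0]<-.018];print("near face x med",np.median(n[:,0]),len(n),"trend",np.polyfit(n[:,1],n[:,0],1))
e=h[(h[:,1]<-.064)];print("end face y med",np.median(e[:,1]),len(e))
r=q[q[:,2]>.029];print("rim z",np.median(r[:,2]),"y range",np.percentile(r[:,1],[1,99]),"x",np.percentile(r[:,0],[1,99]))
T=np.array([.4336,.0935])
print("bottle",bottle_fit(5,T,.0165,.036,.06),"vs",T)
print("bottle4",bottle_fit(4,np.array([.4313,.0927]),.0165,.055,.08))
print("vial",bottle_fit(0,np.array([.4255,.139]),.0135,.03,.045))
print("amberL",bottle_fit(0,np.array([.3385,.352]),.0165,.01,.035))
print("amberR",bottle_fit(0,np.array([.357,.282]),.0165,.01,.035))
E
```

```text
near face x med -0.0250631791471052 239 trend [-0.00827099 -0.02490814]
end face y med -0.07033858810279911 59
rim z 0.03064644655184999 y range [-0.07089758  0.06819494] x [-0.02577401  0.02188726]
bottle (array([0.43237955, 0.09421064]), 93, np.float64(0.0007354776959679476)) vs [0.4336 0.0935]
bottle4 (array([0.42987732, 0.09352799]), 112, np.float64(0.0007320512672198441))
vial (array([0.42675267, 0.14174129]), 87, np.float64(0.0016294558328456099))
amberL (array([0.33864102, 0.35264462]), 112, np.float64(0.0009141688583456336))
amberR (array([0.35624441, 0.28211375]), 118, np.float64(0.0008303501634822904))
```

Request:
servo_tool --commands '[-0.5, 1.4, 4, 0, 0, 0, 0, 0, 4, 0, 0, 0, 0, 0, 4, 0, 0, 0, 0, 0, 4, 0, 0, 0, 0, 0, 4, 0, 0, 0, 0, 0, 1, 0, 0, 0, 0, 0, 0, 0, 0, 0]'

```text
time_s: 7.65
tool_pos: [0.4349, 0.0936, 0.0363]
tool_rot: [-180.0, 0.0, 114.9]
force: [0.2, -0.4, -0.5]
grip_width: 0.0323
```

Request:
servo_tool --commands '[0, 0, 1, 0, 0, 0, 0, 0, 0, 0, 0, 0, 0, 0, 0, 0, 0, 0]'

```text
time_s: 7.95
tool_pos: [0.4352, 0.0938, 0.0357]
tool_rot: [180.0, -0.0, 114.9]
force: [-1.1, 0.3, -0.3]
grip_width: 0.0324
```

Request:
servo_tool --commands '[0, 0, 0, 0, 0, 0, 0, 0, 0, 0, 0, 0, 0, 0, 0, 0, 0, 0, 0, 0, 0, 0, 0, 0, 0, 0, -8, 0, 0, 0, 0, 0, -25, 0, 0, 0, 0, 0, -35, 0, 0, 0, 0, 0, -35, 0, 0, 0]' --jaw 50

```text
time_s: 8.75
tool_pos: [0.4348, 0.0934, 0.1401]
tool_rot: [-180.0, 0.0, 114.9]
force: [0.7, 0.2, -0.2]
grip_width: 0.0501
```

```bash
python3 plan.py 0.339 0.353 0.12 130 10
```

```text
now [0.4348 0.0934 0.1401] [-1.7998e+02  1.0000e-02  1.1488e+02] F [ 0.69  0.18 -0.23] w 0.0501 t 8.75
28,2,2,0,0,-1.5,  27,3,2,0,0,-1.5,  27,4,2,0,0,-1.5,  27,4,2,0,0,-1.5,  27,5,2,0,0,-1.5,  27,6,2,0,0,-1.5,  27,7,2,0,0,-1.5,  27,7,2,0,0,-1.5,  27,8,2,0,0,-1.5,  26.5,8.6,2,0,0,-1.5
end [0.339 0.353 0.12 ] [-179.98    0.    129.88]
```

Request:
servo_tool --commands '[28, 2, 2, 0, 0, -1.5, 27, 3, 2, 0, 0, -1.5, 27, 4, 2, 0, 0, -1.5, 27, 4, 2, 0, 0, -1.5, 27, 5, 2, 0, 0, -1.5, 27, 6, 2, 0, 0, -1.5, 27, 7, 2, 0, 0, -1.5, 27, 7, 2, 0, 0, -1.5, 27, 8, 2, 0, 0, -1.5, 26, 8.5, 2, 0, 0, -1.5]' --jaw 62

```text
time_s: 9.75
tool_pos: [0.3385, 0.3551, 0.1183]
tool_rot: [-180.0, -0.0, 130.1]
force: [0.4, 0.6, -0.7]
grip_width: 0.0623
```

Request:
servo_tool --commands '[0, 0, 10, 0, 0, 0, 0, 0, 15, 0, 0, 0, 0, 0, 15, 0, 0, 0, 0, 0, 7, 0, 0, 0, 0, 0, 0, 0, 0, 0, 0, 0, 0, 0, 0, 0]'

```text
time_s: 10.35
tool_pos: [0.3397, 0.353, 0.0718]
tool_rot: [180.0, 0.0, 129.9]
force: [0.7, -0.0, 0.3]
grip_width: 0.0621
```

```bash
python3 plan.py 0.3395 0.352 0.023 130 6
python3 - <<'E'
from rel import *
p,_=snap("side",6)
cv2.imwrite("pics/v6.png",cv2.resize(p[150:300,150:350],None,fx=4,fy=4)[:,:,::-1])
print("R in cell",bottle_fit(6,np.array([.434,.094]),.0165,.035,.06),"L",bottle_fit(6,np.array([.3385,.352]),.0165,.01,.035))
E
```

```text
now [0.3397 0.353  0.0718] [1.7998e+02 1.0000e-02 1.2990e+02] F [ 0.68 -0.02  0.29] w 0.0621 t 10.35
-0,-0,8,0,0,-0,  -0,-0,8,0,0,-0,  -0,-0,8,0,0,-0,  -0,-0,8,0,0,-0,  -0,-0,8,0,0,-0,  -0.7,-0.9,8.8,0,0,-0
end [0.3395 0.3519 0.023 ] [1.7998e+02 1.0000e-02 1.2990e+02]
R in cell (array([0.43446609, 0.09507126]), 155, np.float64(0.001510654860804901)) L (array([0.33847238, 0.35235712]), 112, np.float64(0.0008835449405969251))
```

View pics/v6.png

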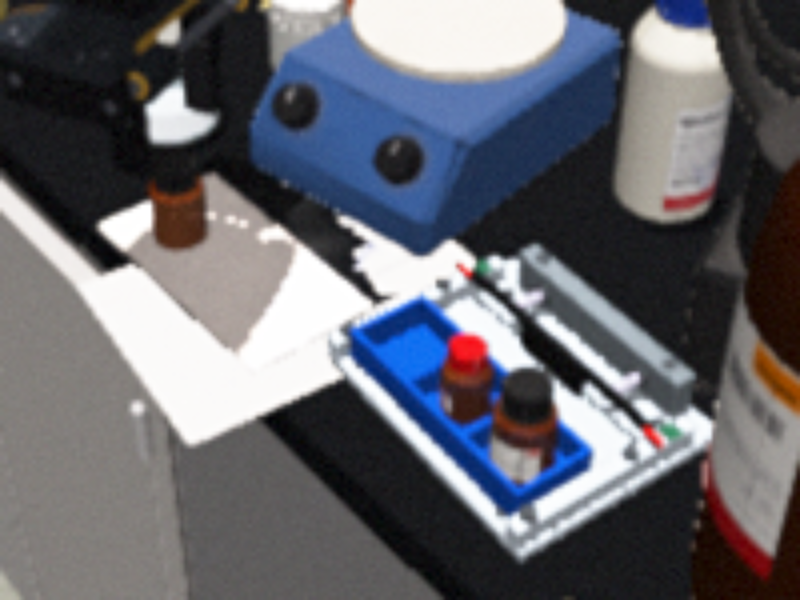

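Right bottle stands upright in the right cell. Now I'll pick the left one.

Request:
servo_tool --commands '[-0.5, -0.5, 8, 0, 0, 0, 0, 0, 8, 0, 0, 0, 0, 0, 9, 0, 0, 0, 0, 0, 9, 0, 0, 0, 0, 0, 8, 0, 0, 0, 0, 0, 7, 0, 0, 0, 0, 0, 0, 0, 0, 0]'

```text
time_s: 11.1
tool_pos: [0.3388, 0.3514, 0.0213]
tool_rot: [-179.9, 0.0, 129.9]
force: [-0.7, -0.5, 0.3]
grip_width: 0.0621
```

Request:
servo_tool --commands '[0, 0, 0, 0, 0, 0, 0, 0, 0, 0, 0, 0, 0, 0, 0, 0, 0, 0, 0, 0, 0, 0, 0, 0, 0, 0, 0, 0, 0, 0, 0, 0, 0, 0, 0, 0]' --jaw 25 --newtons 12

```text
time_s: 11.7
tool_pos: [0.3395, 0.3523, 0.0228]
tool_rot: [180.0, -0.0, 129.9]
force: [0.7, -0.1, 0.7]
grip_width: 0.0325
```

Request:
servo_tool --commands '[0, 0, -12, 0, 0, 0, 0, 0, -25, 0, 0, 0, 0, 0, -30, 0, 0, 0, 0, 0, -25, 0, 0, 0, 0, 0, 0, 0, 0, 0]'

```text
time_s: 12.2
tool_pos: [0.3413, 0.3543, 0.119]
tool_rot: [179.6, -0.1, 129.9]
force: [-0.1, -0.5, -0.6]
grip_width: 0.0324
```

```bash
python3 plan.py 0.418 0.184 0.11 100.6 10
```

```text
now [0.3413 0.3543 0.119 ] [ 1.7956e+02 -1.0000e-01  1.2990e+02] F [-0.08 -0.51 -0.59] w 0.0324 t 12.2
-18,-5,1,0,0,2.9,  -18,-4,1,0,0,2.9,  -18,-3,1,0,0,2.9,  -19,-2,1,0,0,2.9,  -19,-1,1,0,0,2.9,  -19,-1,1,0,0,2.9,  -19,0,1,0,0,2.9,  -18,2,0,0,0,2.9,  -18,2,1,0,0,2.9,  -18.8,3.5,0.3,0,0,2.9
end [0.418 0.184 0.11 ] [179.66  -0.31 100.9 ]
```

Request:
servo_tool --commands '[-18, -5, 1, 0, 0, 2.9, -18, -4, 1, 0, 0, 2.9, -18, -3, 1, 0, 0, 2.9, -19, -2, 1, 0, 0, 2.9, -19, -1, 1, 0, 0, 2.9, -19, -1, 1, 0, 0, 2.9, -19, 0, 1, 0, 0, 2.9, -18, 2, 0, 0, 0, 2.9, -18, 2, 1, 0, 0, 2.9, -18, 3, 0, 0, 0, 2.9]'

```text
time_s: 13.2
tool_pos: [0.4159, 0.1811, 0.1065]
tool_rot: [180.0, -0.0, 100.7]
force: [-0.8, 0.1, -0.4]
grip_width: 0.0324
```

Request:
servo_tool --commands '[0, 0, 8, 0, 0, 0, 0, 0, 12, 0, 0, 0, 0, 0, 12, 0, 0, 0, 0, 0, 12, 0, 0, 0, 0, 0, 6, 0, 0, 0, 0, 0, 0, 0, 0, 0, 0, 0, 0, 0, 0, 0]'

```text
time_s: 13.9
tool_pos: [0.4154, 0.1826, 0.0565]
tool_rot: [-180.0, 0.0, 100.9]
force: [0.4, -0.5, 0.1]
grip_width: 0.0326
```

Run:
```python
from rel import *
o=monitor.get_obs();T=o["tool_pos"];print(np.round(T,4),np.round(o["tool_rot"],1))
p,_=snap("side",7)
cv2.imwrite("pics/v7.png",cv2.resize(p[170:300,190:370],None,fx=4.4,fy=4.4)[:,:,::-1])
print("L held",bottle_fit(7,np.array(T[:2]),.0165,T[2]-.02,T[2]),"R",bottle_fit(7,np.array([.434,.094]),.0165,.035,.06))
print("target in side frame",np.array([.4255,.139])+.046*np.array([-.184,.983]))
```

```text
[0.4154 0.1826 0.0565] [-180.     0.   100.9]
L held (array([0.41424165, 0.18261388]), 88, np.float64(0.0006615790813251008)) R (array([0.43444154, 0.09535835]), 152, np.float64(0.0014724052826926893))
target in side frame [0.417036 0.184218]
```

View pics/v7.png

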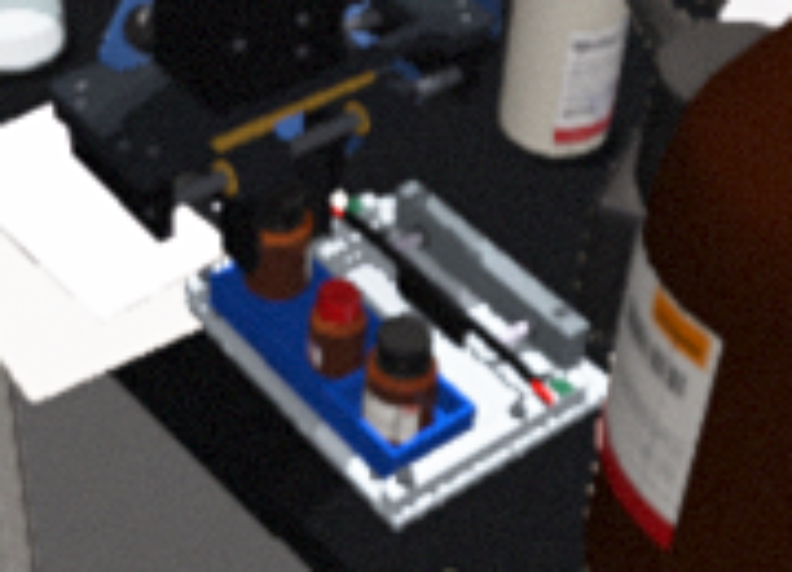

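Request:
servo_tool --commands '[1, 3, 4, 0, 0, 0, 0, 0, 4, 0, 0, 0, 0, 0, 4, 0, 0, 0, 0, 0, 4, 0, 0, 0, 0, 0, 4, 0, 0, 0, 0, 0, 1, 0, 0, 0, 0, 0, 0, 0, 0, 0]'

```text
time_s: 14.65
tool_pos: [0.4179, 0.1839, 0.0353]
tool_rot: [-180.0, 0.0, 100.9]
force: [0.4, 0.2, -1.4]
grip_width: 0.0331
```

Request:
servo_tool --commands '[0, 0, 0, 0, 0, 0, 0, 0, 0, 0, 0, 0, 0, 0, 0, 0, 0, 0, 0, 0, 0, 0, 0, 0, 0, 0, -8, 0, 0, 0, 0, 0, -25, 0, 0, 0, 0, 0, -35, 0, 0, 0, 0, 0, -35, 0, 0, 0]' --jaw 50

```text
time_s: 15.45
tool_pos: [0.4178, 0.1837, 0.1401]
tool_rot: [-180.0, 0.0, 100.9]
force: [1.1, 0.3, 0.7]
grip_width: 0.0501
```

```bash
python3 plan.py 0.395 0.134 0.14 10.6 11
python3 - <<'E'
from rel import *
p,_=snap("side",8)
cv2.imwrite("pics/v8.png",cv2.resize(p[190:290,220:360],None,fx=5,fy=5)[:,:,::-1])
print("L",bottle_fit(8,np.array([.417,.184]),.0165,.035,.06),"R",bottle_fit(8,np.array([.434,.094]),.0165,.035,.06))
E
```

```text
now [0.4178 0.1837 0.1401] [-1.7998e+02  2.0000e-02  1.0089e+02] F [1.05 0.33 0.74] w 0.0501 t 15.45
-4,-3,0,0,0,8.2,  -4,-2,0,0,0,8.2,  -5,-2,0,0,0,8.2,  -5,-1,0,0,0,8.2,  -5,-0,0,0,0,8.2,  -5,0,0,0,0,8.2,  -5,1,0,0,0,8.2,  -4,2,0,0,0,8.2,  -4,3,0,0,0,8.2,  -4,3,0,0,0,8.2,  -3.7,3.7,0.1,0,0,8.2
end [0.395 0.134 0.14 ] [1.7998e+02 2.0000e-02 1.0690e+01]
L (array([0.41715941, 0.18471858]), 141, np.float64(0.0013856052444223474)) R (array([0.43441116, 0.09519174]), 158, np.float64(0.0014514405154095887))
```

View pics/v8.png

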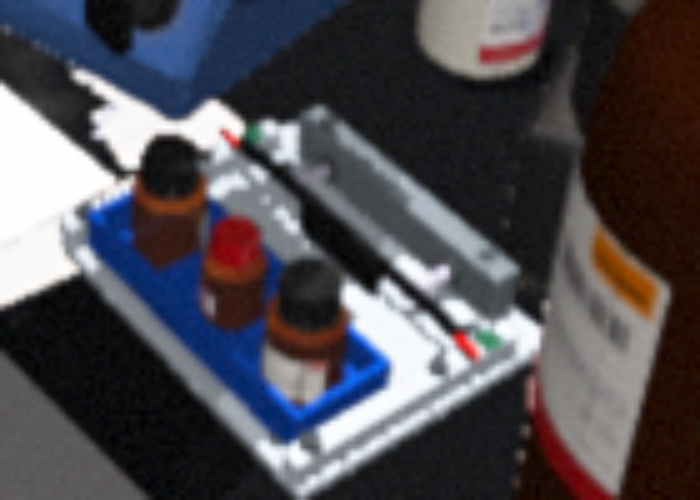

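Request:
servo_tool --commands '[-4, -3, 0, 0, 0, 8.2, -4, -2, 0, 0, 0, 8.2, -5, -2, 0, 0, 0, 8.2, -5, -1, 0, 0, 0, 8.2, -5, 0, 0, 0, 0, 8.2, -5, 0, 0, 0, 0, 8.2, -5, 1, 0, 0, 0, 8.2, -4, 2, 0, 0, 0, 8.2, -4, 3, 0, 0, 0, 8.2, -4, 3, 0, 0, 0, 8.2]' --jaw 20

```text
time_s: 16.5
tool_pos: [0.3977, 0.1388, 0.139]
tool_rot: [-180.0, -0.0, 18.6]
force: [1.1, 0.4, 0.7]
grip_width: 0.0199
```

Request:
servo_tool --commands '[-5, 3.7, 0, 0, 0, 8.2, -5, 0, 0, 0, 0, 0, -5, 0, 0, 0, 0, 0, 0, 0, 0, 0, 0, 0, 0, 0, 0, 0, 0, 0, 0, 0, 0, 0, 0, 0]'

```text
time_s: 17.1
tool_pos: [0.3843, 0.1323, 0.1387]
tool_rot: [-180.0, -0.0, 10.8]
force: [0.7, 0.1, -0.4]
grip_width: 0.0198
```

```bash
python3 plan.py 0.386 0.1316 0.14 10.6 4; python3 -c "
from h import *
print(np.round(monitor.get_obs()['qpos'],1))"
```

```text
now [0.3843 0.1323 0.1387] [-1.800e+02 -2.000e-02  1.077e+01] F [ 0.66  0.15 -0.38] w 0.0198 t 17.1
0,0,-0,-0,-0,0,  1,0,-0,-0,-0,0,  0,0,-1,-0,-0,0,  0.5,1,-0.3,-0,-0,0
end [0.386  0.1316 0.14  ] [-1.800e+02 -2.000e-02  1.077e+01]
[ -42.9   -9.3   18.6  122.2    3.2   66.6 -105. ]
```

Request:
servo_tool --commands '[0, 0, 12, 0, 0, 0, 0, 0, 20, 0, 0, 0, 0, 0, 20, 0, 0, 0, 0, 0, 20, 0, 0, 0, 0, 0, 13, 0, 0, 0, 0, 0, 0, 0, 0, 0, 0, 0, 0, 0, 0, 0]'

```text
time_s: 17.8
tool_pos: [0.384, 0.1319, 0.0532]
tool_rot: [180.0, 0.0, 10.7]
force: [0.6, -0.2, 0.1]
grip_width: 0.0203
```

```bash
python3 plan.py 0.386 0.1316 0.016 10.6 5; python3 -c "
from h import *
print(np.round(monitor.get_obs()['qpos'],1))
p,_=snap('side',9)
cv2.imwrite('pics/v9.png',cv2.resize(p[170:290,190:350],None,fx=5,fy=5)[:,:,::-1])"
```

```text
now [0.384  0.1319 0.0532] [1.7997e+02 5.0000e-02 1.0720e+01] F [ 0.62 -0.16  0.11] w 0.0203 t 17.8
0,0,7,0,0,0,  0,0,8,0,0,0,  1,0,7,0,0,0,  0,0,8,0,0,0,  0.9,0.6,7.2,0,0,0
end [0.386  0.1316 0.016 ] [1.7997e+02 5.0000e-02 1.0720e+01]
[ -42.8   -2.6   19.8  127.5    1.1   55.  -102.9]
```

View pics/v9.png

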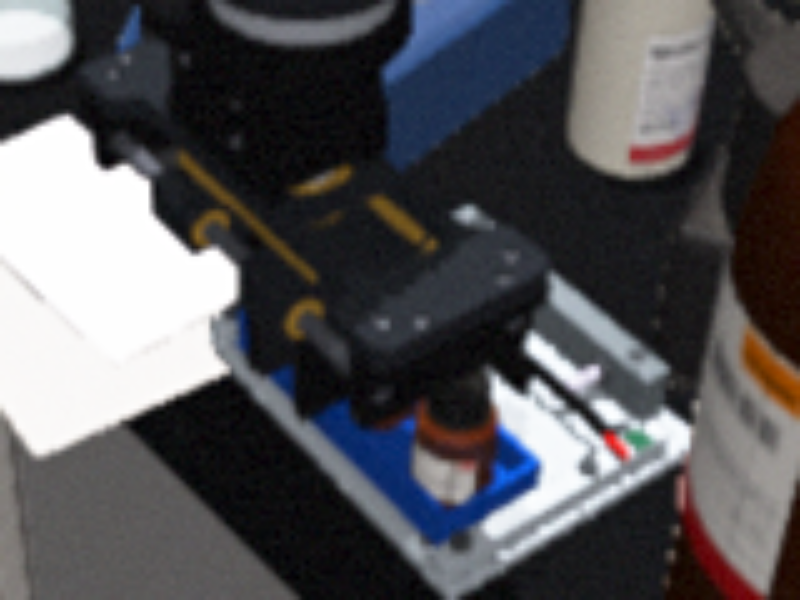

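Request:
servo_tool --commands '[0, 0, 5, 0, 0, 0, 0, 0, 6, 0, 0, 0, 0, 0, 6, 0, 0, 0, 0, 0, 6, 0, 0, 0, 0, 0, 6, 0, 0, 0, 0, 0, 4, 0, 0, 0, 0, 0, 0, 0, 0, 0, 0, 0, 0, 0, 0, 0]'

```text
time_s: 18.65
tool_pos: [0.3842, 0.132, 0.0205]
tool_rot: [180.0, 0.0, 10.7]
force: [0.1, -0.0, -0.4]
grip_width: 0.02
```

```bash
python3 -c "
from h import *
o=monitor.get_obs();print(np.round(o['tool_pos'],4),np.round(o['force'],2),np.round(o['qpos'],1))
p,_=snap('side',10)
cv2.imwrite('pics/v10.png',cv2.resize(p[180:290,210:350],None,fx=5.7,fy=5.4)[:,:,::-1])"
```

```text
[0.3842 0.132  0.0205] [ 0.1  -0.05 -0.39] [ -42.7    0.7   20.2  129.1   -0.3   50.3 -101.6]
```

View pics/v10.png

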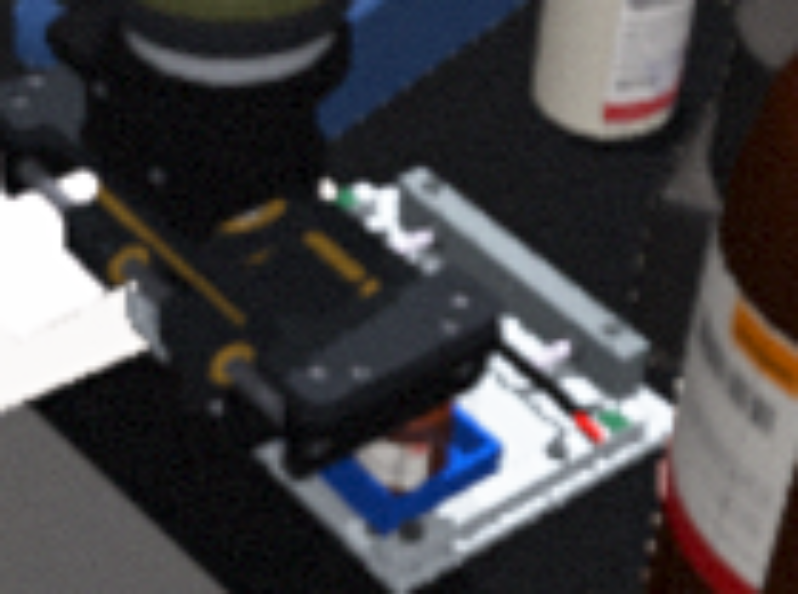

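Request:
servo_tool --commands '[3, 0, 1, 0, 0, 0, 3, 0, 1, 0, 0, 0, 3, 0, 0, 0, 0, 0, 3, 0, 0, 0, 0, 0, 3, 0, 0, 0, 0, 0, 0, 0, 0, 0, 0, 0]'

```text
time_s: 19.3
tool_pos: [0.3996, 0.1349, 0.0185]
tool_rot: [180.0, -0.1, 10.7]
force: [-0.1, -0.4, -0.9]
grip_width: 0.0198
```

Request:
servo_tool --commands '[2, 0, 0, 0, 0, 0, 2, 0, 0, 0, 0, 0, 2, 0, 0, 0, 0, 0, 2, 0, 0, 0, 0, 0, 2, 0, 0, 0, 0, 0]'

```text
time_s: 19.8
tool_pos: [0.409, 0.1367, 0.0185]
tool_rot: [180.0, -0.0, 10.7]
force: [-1.9, 0.6, -0.4]
grip_width: 0.0201
```

```bash
cat > st.py <<'E'
from h import *
import sys
o=monitor.get_obs();T=np.array(o["tool_pos"]);a=np.radians(10.6)
r=T[:2]-[.4796,.1484];ex=np.array([np.cos(a),np.sin(a)]);F=np.array(o["force"])
print("t",o["time_s"],"cradle x %.4f y %.4f z %.4f"%(r@ex,r@[-ex[1],ex[0]],T[2]),"Fx %.2f Fy %.2f Fz %.2f"%(F[:2]@ex,F[:2]@[-ex[1],ex[0]],F[2]),np.round(o["tool_rot"],2))
if len(sys.argv)>1:
    n=sys.argv[1];p,_=snap("side",n);q,_=snap("top",n)
    cv2.imwrite(f"pics/s{n}.png",np.vstack([cv2.resize(p[190:290,220:350],None,fx=6,fy=3.2*1.2,interpolation=cv2.INTER_CUBIC)[:0],cv2.resize(p[195:295,220:350],None,fx=6,fy=6,interpolation=cv2.INTER_CUBIC)])[:,:,::-1])
    cv2.imwrite(f"pics/t{n}.png",cv2.resize(q[160:240,270:370],None,fx=7,fy=7,interpolation=cv2.INTER_CUBIC)[:,:,::-1])
E
python3 st.py 11
```

```text
t 19.8 cradle x -0.0715 y 0.0015 z 0.0185 Fx -1.81 Fy 0.94 Fz -0.40 [ 1.800e+02 -1.000e-02  1.071e+01]
```

View pics/s11.png

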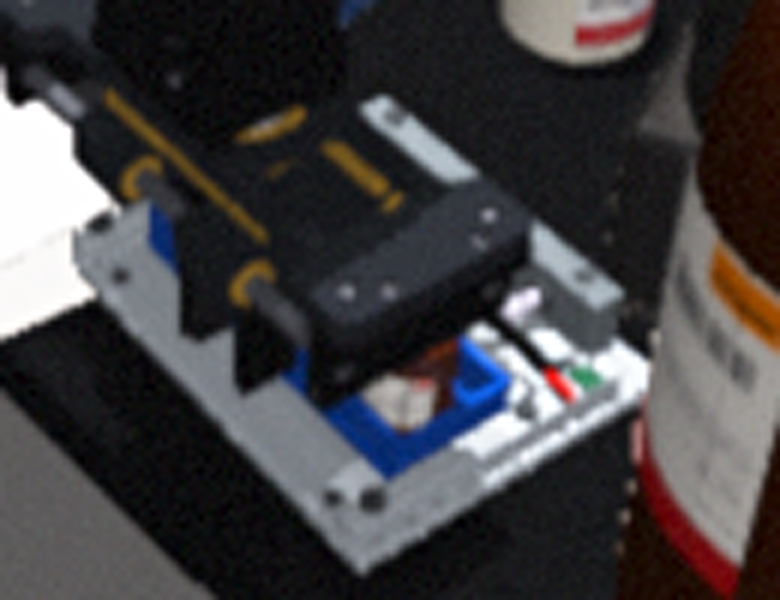

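View pics/t11.png

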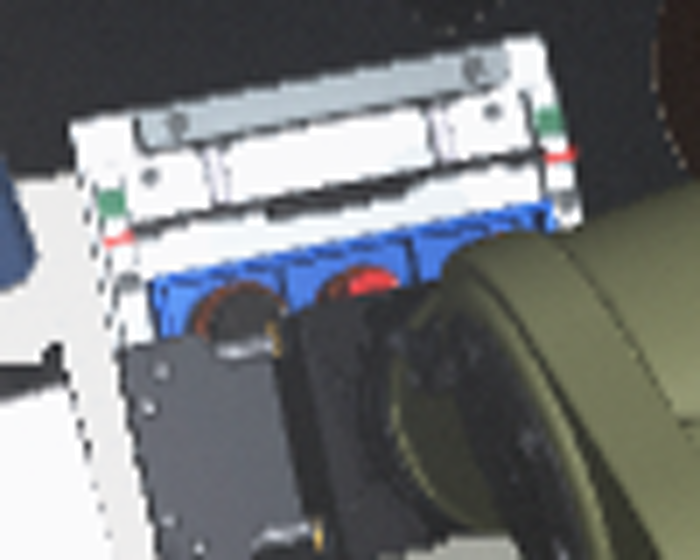

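Request:
servo_tool --commands '[2, 0, 0, 0, 0, 0, 2, 0, 0, 0, 0, 0, 2, 0, 0, 0, 0, 0, 2, 0, 0, 0, 0, 0, 0, 0, 0, 0, 0, 0]'

```text
time_s: 20.4
tool_pos: [0.4173, 0.1384, 0.0186]
tool_rot: [-180.0, -0.1, 10.7]
force: [-1.5, -0.4, 0.0]
grip_width: 0.0201
```

Request:
servo_tool --commands '[1, 0, 0, 0, 0, 0, 1, 0, 0, 0, 0, 0, 1, 0, 0, 0, 0, 0, 1, 0, 0, 0, 0, 0, 0, 0, 0, 0, 0, 0]'

```text
time_s: 20.9
tool_pos: [0.4208, 0.139, 0.0186]
tool_rot: [-180.0, -0.0, 10.7]
force: [-2.9, -0.8, 1.1]
grip_width: 0.0199
```

```bash
python3 st.py 12
```

```text
t 20.9 cradle x -0.0595 y 0.0015 z 0.0186 Fx -3.00 Fy -0.21 Fz 1.13 [-1.80e+02 -3.00e-02  1.07e+01]
```

View pics/t12.png

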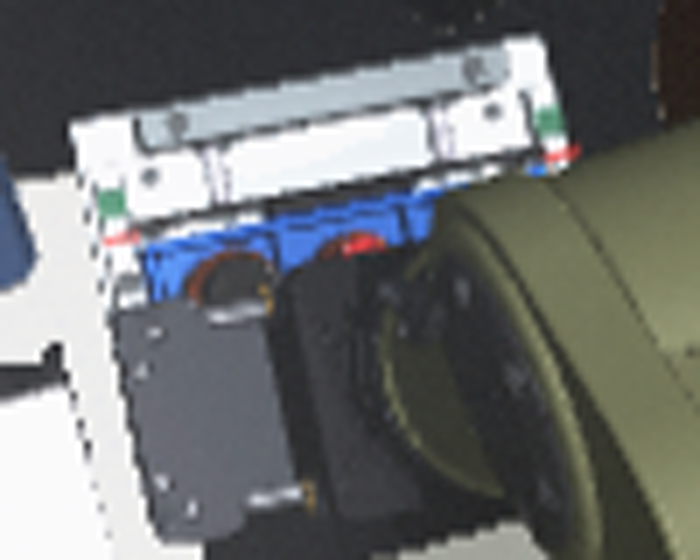

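Request:
servo_tool --commands '[1, 0, 0, 0, 0, 0, 1, 0, 0, 0, 0, 0, 1, 0, 0, 0, 0, 0, 1, 0, 0, 0, 0, 0, 0, 0, 0, 0, 0, 0, 0, 0, 0, 0, 0, 0]'

```text
time_s: 21.6
tool_pos: [0.4236, 0.1396, 0.0185]
tool_rot: [-180.0, 0.1, 10.7]
force: [-5.7, -1.4, 4.5]
grip_width: 0.0201
```

Request:
servo_tool --commands '[1, 0, 0, 0, 0, 0, 1, 0, 0, 0, 0, 0, 1, 0, 0, 0, 0, 0, 1, 0, 0, 0, 0, 0, 0, 0, 0, 0, 0, 0, 0, 0, 0, 0, 0, 0]'

```text
time_s: 22.2
tool_pos: [0.4263, 0.14, 0.0182]
tool_rot: [180.0, 0.3, 10.7]
force: [-8.6, -1.4, 5.7]
grip_width: 0.02
```

```bash
python3 st.py 13
```

```text
t 22.2 cradle x -0.0539 y 0.0016 z 0.0182 Fx -8.74 Fy 0.26 Fz 5.72 [180.     0.27  10.71]
```

View pics/t13.png

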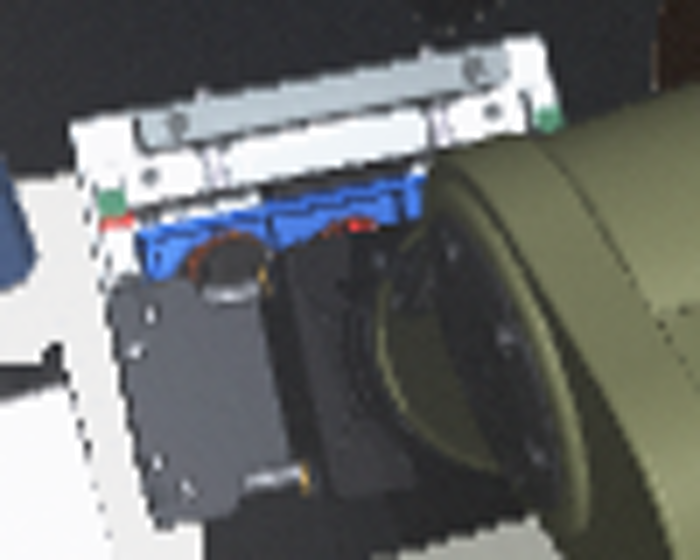

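View pics/s13.png

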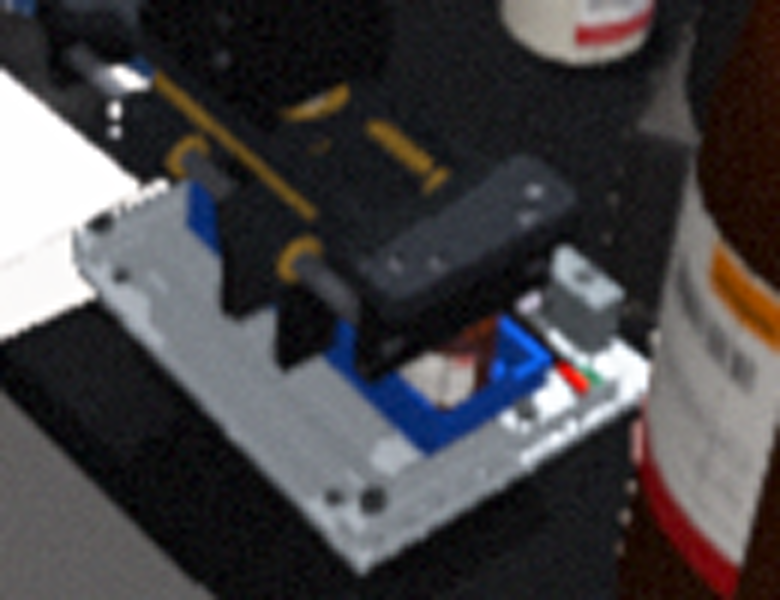

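Request:
servo_tool --commands '[0, 0, -1, 0, 0, 0, 0, 0, -1, 0, 0, 0, 1, 0, 0, 0, 0, 0, 1, 0, 0, 0, 0, 0, 1, 0, 0, 0, 0, 0, 0, 0, 0, 0, 0, 0, 0, 0, 0, 0, 0, 0]'

```text
time_s: 23.0
tool_pos: [0.4307, 0.1409, 0.0201]
tool_rot: [180.0, 0.1, 10.7]
force: [-5.4, 0.1, -3.5]
grip_width: 0.0197
```

```bash
python3 st.py 14
```

```text
t 23.0 cradle x -0.0495 y 0.0016 z 0.0201 Fx -5.25 Fy 1.10 Fz -3.48 [1.7999e+02 9.0000e-02 1.0710e+01]
```

View pics/t14.png

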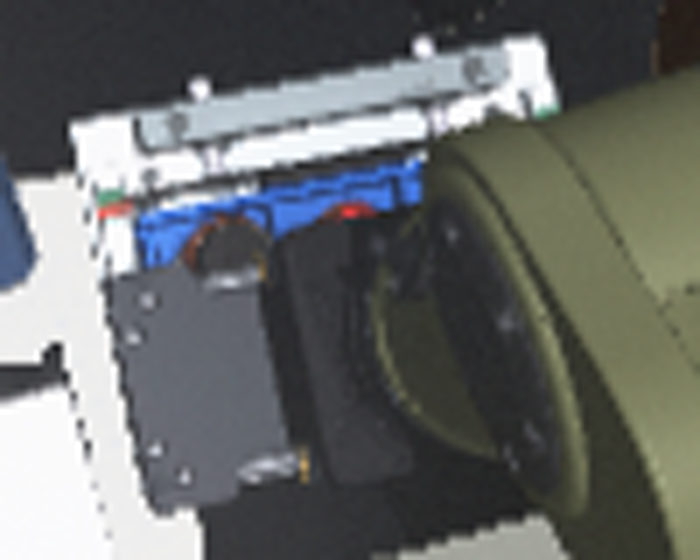

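Request:
servo_tool --commands '[1, 0, 0.3, 0, 0, 0, 1, 0, 0, 0, 0, 0, 1, 0, 0, 0, 0, 0, 0, 0, 0, 0, 0, 0, 0, 0, 0, 0, 0, 0, 0, 0, 0, 0, 0, 0]'

```text
time_s: 23.7
tool_pos: [0.4329, 0.1413, 0.0195]
tool_rot: [180.0, 0.2, 10.7]
force: [-6.2, 0.1, -2.2]
grip_width: 0.0201
```

```bash
python3 st.py 15
```

```text
t 23.7 cradle x -0.0472 y 0.0016 z 0.0195 Fx -6.12 Fy 1.26 Fz -2.25 [1.7999e+02 1.7000e-01 1.0710e+01]
```

View pics/t15.png

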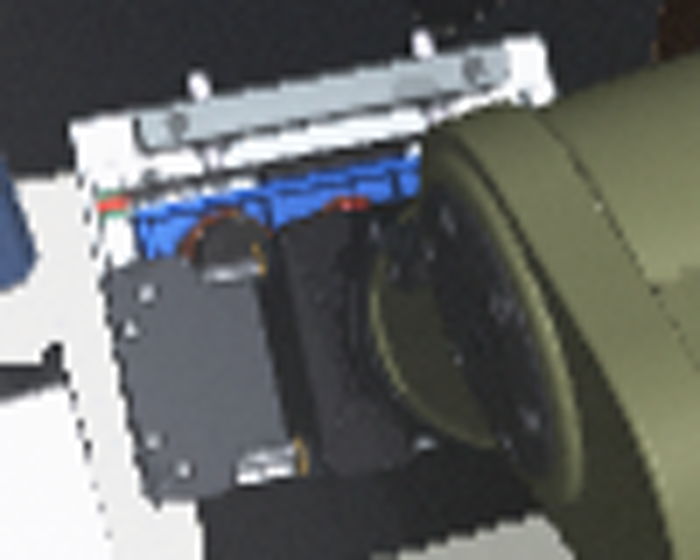

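View pics/s15.png

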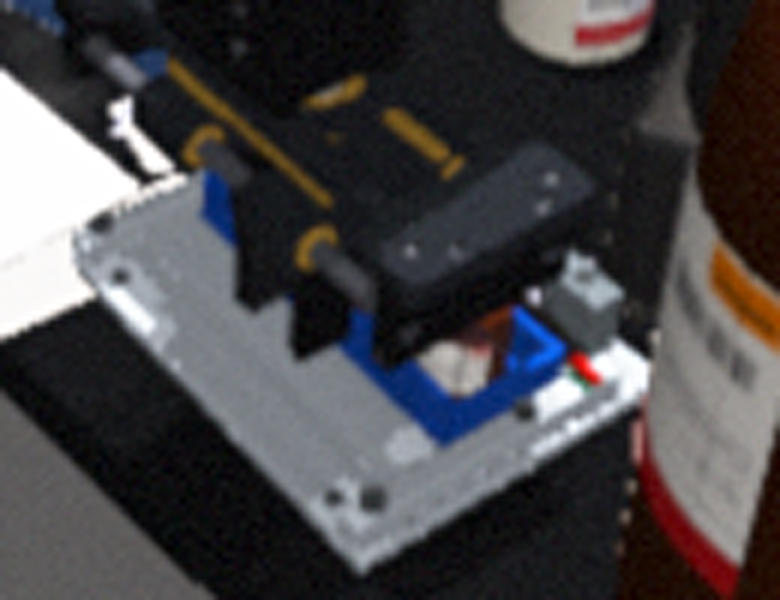

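Request:
servo_tool --commands '[0.5, 0, 0.4, 0, 0, 0, 0, 0, 0, 0, 0, 0, 0, 0, 0, 0, 0, 0, 0, 0, 0, 0, 0, 0, 0, 0, 0, 0, 0, 0, 0, 0, 0, 0, 0, 0, 0, 0, 0, 0, 0, 0, 0, 0, 0, 0, 0, 0]'

```text
time_s: 24.6
tool_pos: [0.4332, 0.1413, 0.0191]
tool_rot: [180.0, 0.2, 10.7]
force: [-5.9, -0.6, -2.0]
grip_width: 0.02
```

```bash
python3 st.py 16
python3 - <<'E'
from rel import *
a=np.radians(10.6)
for n in (0,13,14,15,16):
  for c in("top","side"):
    f=np.load(f"pics/{c}{n}.npz");p,d=f["p"],f["d"];X=cloud(c,d)
    hsv=cv2.cvtColor(p,cv2.COLOR_RGB2HSV).astype(int)
    m=((hsv[...,0]<8)|(hsv[...,0]>172))&(hsv[...,1]>120)&(hsv[...,2]>110)&(X[...,0]>.44)&(X[...,0]<.54)&(X[...,1]>.05)&(X[...,1]<.26)&(X[...,2]<.045)&(X[...,2]>.01)
    for s in(1,-1):
        k=m&((X[...,1]-.15)*s>0.04)
        if k.sum()>2:
            v,u=np.nonzero(k); w=onplane(c,np.c_[u,v].mean(0)[None],.024)[0]
            print(n,c,"left" if s>0 else "right",k.sum(),"cradle x %.4f"%(((w[:2]-[.4796,.1484])@[np.cos(a),np.sin(a)])))
q=crate_side(16);h=q[(q[:,2]<.028)&(q[:,2]>.012)&(q[:,1]>-.07)];n=h[h[:,0]<np.percentile(h[:,0],70)]
print(len(n))
E
```

```text
t 24.6 cradle x -0.0469 y 0.0016 z 0.0191 Fx -5.90 Fy 0.51 Fz -2.04 [179.98   0.2   10.71]
0 top right 4 cradle x 0.0034
0 side left 6 cradle x 0.0032
0 side right 13 cradle x 0.0033
13 top left 3 cradle x 0.0110
13 side right 16 cradle x 0.0078
14 side right 12 cradle x 0.0135
15 top left 6 cradle x 0.0170
15 side right 14 cradle x 0.0155
16 top left 3 cradle x 0.0166
16 side right 14 cradle x 0.0155
113
```

View pics/t16.png

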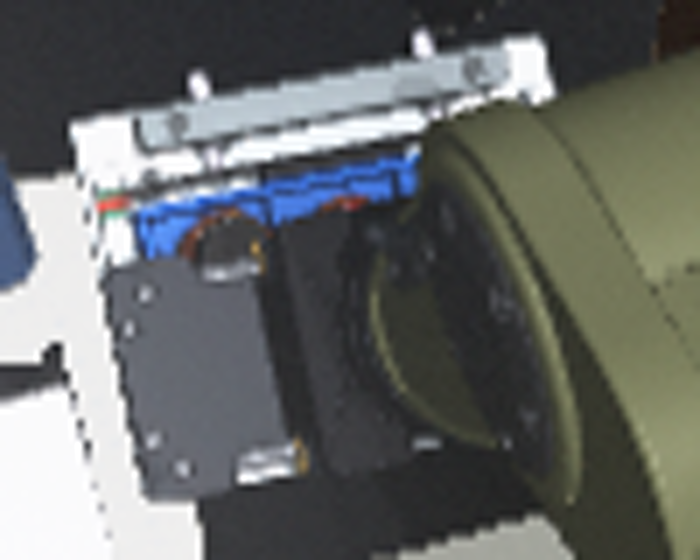

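View pics/s16.png

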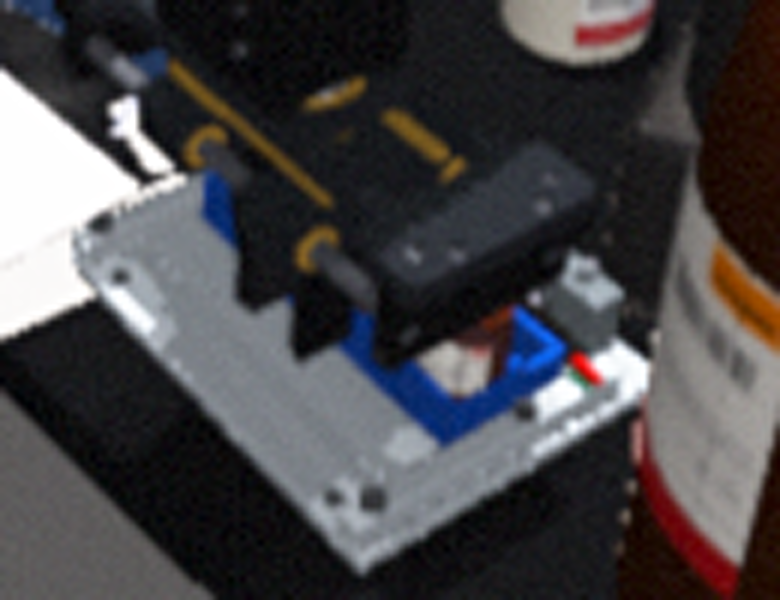

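Request:
servo_tool --commands '[0, 0, 0, 0, 0, 0, 0, 0, 0, 0, 0, 0, 0, 0, 0, 0, 0, 0, 0, 0, 0, 0, 0, 0, 0, 0, 0, 0, 0, 0, 0, 0, 0, 0, 0, 0, 0, 0, 0, 0, 0, 0, 0, 0, 0, 0, 0, 0]'

```text
time_s: 25.5
tool_pos: [0.4332, 0.1413, 0.0191]
tool_rot: [180.0, 0.2, 10.7]
force: [-6.6, -1.0, -2.6]
grip_width: 0.0199
```

```bash
python3 st.py 17
python3 - <<'E'
from rel import *
for n in(0,8,17):
    q=crate_side(n) # frame of initial crate
    r=q[(q[:,2]>.022)]
    for lo,hi in((-.08,-.06),(-.06,-.03),(.02,.08)):
        s=r[(r[:,1]>lo)&(r[:,1]<hi)]
        if len(s)>5: print(n,(lo,hi),len(s),"max z",np.round(np.percentile(s[:,2],[50,95]),4),"xmin",np.round(np.percentile(s[:,0],2),4))
    e=q[(q[:,2]<.028)&(q[:,2]>.012)&(q[:,1]<-.062)]
    print("end face y",np.median(e[:,1]))
a=np.radians(10.6);c=np.array([.434,.094])+.0425*np.array([np.cos(a),np.sin(a)])
print("R bottle rel cell (world)",bottle_fit(17,c,.0165,.035,.055)[0]-c)
for cam in("top","side"):
  for l in("amber_a","red_vial","white_bottle","glass_beaker","white_jar"):
    print(cam,l,[(np.round(x["box"]).tolist(),round(x["conf"],2)) for x in look_for(cam,l)][:2])
E
```

```text
t 25.5 cradle x -0.0469 y 0.0016 z 0.0191 Fx -6.65 Fy 0.20 Fz -2.58 [179.98   0.2   10.71]
0 (-0.08, -0.06) 109 max z [0.029  0.0317] xmin -0.0254
0 (-0.06, -0.03) 85 max z [0.0285 0.0317] xmin -0.0257
0 (0.02, 0.08) 167 max z [0.0275 0.0318] xmin -0.0262
end face y -0.0702249995384622
8 (-0.08, -0.06) 105 max z [0.029  0.0324] xmin -0.0249
8 (-0.06, -0.03) 66 max z [0.0289 0.0322] xmin -0.0258
8 (0.02, 0.08) 158 max z [0.0296 0.2961] xmin -0.0496
end face y -0.07020909953645077
17 (-0.08, -0.06) 99 max z [0.0288 0.0323] xmin -0.0298
17 (-0.06, -0.03) 47 max z [0.0279 0.1952] xmin 0.014
17 (0.02, 0.08) 31 max z [0.0311 0.1681] xmin -0.0301
end face y -0.07027030389707281
R bottle rel cell (world) [0.00029945 0.0007153 ]
top amber_a []
top red_vial [([286.0, 164.0, 55.0, 25.0], 0.59), ([286.0, 184.0, 43.0, 13.0], 0.44)]
top white_bottle [([256.0, 99.0, 29.0, 44.0], 0.97), ([280.0, 164.0, 69.0, 33.0], 0.35)]
top glass_beaker [([168.0, 222.0, 31.0, 29.0], 0.6)]
top white_jar [([158.0, 175.0, 31.0, 26.0], 0.84), ([280.0, 164.0, 66.0, 32.0], 0.24)]
side amber_a [([293.0, 248.0, 17.0, 11.0], 0.62), ([235.0, 226.0, 93.0, 66.0], 0.21)]
side red_vial []
side white_bottle [([302.0, 139.0, 27.0, 68.0], 0.72)]
side glass_beaker [([179.0, 150.0, 24.0, 38.0], 0.61)]
side white_jar [([304.0, 138.0, 26.0, 71.0], 0.54), ([218.0, 143.0, 17.0, 22.0], 0.5)]
```

```bash
python3 -c "
from cell import env
print(env.sign_off())"
```

```text
the job is handed in; nothing more can be done
None
```

The job is handed in with the crate pressed on the fence plate. Both amber bottles went upright into the end cells and were released before any pressing. I then slid the crate along the cradle with the two closed-in fingers against its near side.

**Last checks (t = 25.5 s):**
- **Plate travel:** about 12–13 mm. The right pointer had moved about 12.2 mm and the left about 13.3 mm. The left pointer shows over its green mark in the top picture, and the right one over its mark in the side picture.
- **Push:** 5.9 to 6.65 N in the two holds. The tool did not move over the last 0.9 s.
- **Crate:** flat, with its rim at the same height as at the start. Squareness comes from the tool being within about 0.1° of the cradle's direction and from the pointers agreeing within about 1 mm. I could not measure the crate's yaw directly.
- **Bottles and vial:** the right bottle is within about 1 mm of its cell centre. The left bottle was well centred when I released it. At the end the gripper hid most of it and the vial, so I only confirmed them by the parts visible from above.
- **Bystanders:** the detected boxes for the white bottle, beaker and jar are within a few pixels of where they started.

**Disagreements:**
- **Vertical force:** the wrist reads about -2 to -2.6 N, a slight upward drag of the fingers on the crate wall. Lowering the tool by 0.4 mm did not remove it.
- **Networks:** at the end the vial was only reported as large boxes clearly not the vial, and amber_a only in the side view. I relied on the pictures and depth there.

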